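Fetch the porcelain pot from behind the reagent bottles and weigh it

TASK

Clear the three tall bottles from the front row of the white rack (the row on the robot's side) onto the steel side tray, standing upright, leaving the low things behind them where they are until all three are aside. Then fetch the low porcelain pot with the knobbed lid and set it upright on the middle of the balance pan. Only when it is there and let go, put each bottle back upright on the very spot of the rack where it stood at the start; do not knock anything over or shift the flat jar and the little box in the back row.

Things in the scene. Friction and masses are not known exactly. Their poses are not given: they have to be found in the camera images.
- square_bottle_mid (a point): White plastic bottle of square section, 46 x 46 mm, with a round black screw cap; 112 mm tall overall, the cap is 34 mm in diameter and takes the top 20 mm. 0.16 kg. The point lies on its axis half-way up (56 mm above its underside); z up.
- round_bottle_mid (a point): Round amber glass bottle, 54 mm in diameter, sloping shoulders, round black screw cap; 124 mm tall overall, the cap is 36 mm in diameter and takes the top 20 mm. 0.22 kg. The point lies on its axis half-way up (62 mm above its underside); z up.
- slim_bottle_mid (a point): Slim round bare-aluminium bottle, 42 mm in diameter, the tallest, round black screw cap; 140 mm tall overall, the cap is 34 mm in diameter and takes the top 20 mm. 0.15 kg. The point lies on its axis half-way up (70 mm above its underside); z up. The three bottles stand in the front row of the rack in any order.
- pot_mid (a point): The pot to fetch: low round white porcelain pot, straight sides 44 mm in diameter up to 37 mm above its underside (dark line under the lid), flat lid fixed on with a small 14 mm ball knob, 50 mm tall overall. 0.08 kg. The point lies on its axis 25 mm above its underside; z up. It stands in the back row of the rack, on any of the three spots.
- flat_jar_mid (a point): Low round glass jar with flat black cap without knob, 40 mm in diameter, 36 mm tall; back row of the rack; must stay where it is. The point lies on its axis 18 mm above its underside; z up.
- cuvette_box_mid (a point): Low square grey box with a clear top, 44 x 44 mm, 30 mm tall; back row of the rack; must stay where it is. The point lies at its centre, 15 mm above its underside; z up.
- rack: White shallow rack, fixed, 160 mm (its x, away from the robot) by 310 mm (its y), rim 18 mm high and 5 mm thick all round, floor 5 mm above the bench. Origin at the centre of its underside, z up. Six grey round marks on its floor, 43 mm in diameter, show the spots: front row at its x = -30 mm, back row at x = +30 mm, both at y = -90, 0 and +90 mm; each thing stands at the start within 5 mm of a spot.
- tray: Steel side tray, fixed, empty at the start, 310 mm (its x) by 120 mm (its y), rim 14 mm high and 5 mm thick, floor 5 mm above the bench. Origin at the centre of its underside, z up. It lies to the left or to the right of the rack.
- pan (a point): Middle of the top face of the round steel pan of the balance: 110 mm in diameter, 68 mm above the bench. The balance is a fixed white box, 200 x 150 mm and 54 mm high below the pan, on the other side of the rack from the tray; z up.

How it is judged:
By the outcome, as a careful person would: the job done as asked, in the order asked, and still so for the second after the job is handed in, with the robot touching nothing.
It also fails if it takes over 149 s, if anything falls off the work surface, if the arm or the gripper's body presses on something with over 40 N, if the wrist force passes 120 N, or if a joint passes its speed limit or range.

ROBOT

A 7-joint arm with a two-finger parallel gripper is mounted at the origin on the work surface. World frame = base frame: x ahead of the robot, y to its left, z up, the work surface at z = 0. Lengths are in m, angles in degrees, forces in N, time in s.
With the tool pointing down it reaches from about 0.425 to 0.875 m from the base axis. Payload 4.7 kg.
Tool frame: the origin (TCP) lies on the front face of the gripper's body, between the roots of the fingers; the fingertips stand 70 mm ahead of it and the grasp point (between the pads) lies 51 mm ahead of it; z points along the fingers, y is the direction in which the jaws open and shut (so a half turn about z gives the same grasp; the last joint's range is limited). The gripper opens to 87 mm and grips with 3 to 60 N. Pads are 19 mm wide; open, the fingers measure 117 mm over their backs; the gripper's body (75 mm by 190 mm) begins 51 mm behind the grasp point.
Start: joints at [72.657, 18.392, -4.016, 83.108, 1.295, 78.541, -3.26], TCP at [0.202, -0.618, 0.292] pointing down, gripper open.
Joint ranges: [-163.93, 163.93], [-17.29, 119.83], [-79.2, 71.16], [3.27, 140.29], [-89.18, 269.18], [5.43, 117.66], [-154.24, 154.24]. Speed limits (degrees/s): [147.25, 147.25, 180, 180, 180, 180, 180].

INTERFACE

Orientations are given as [roll, pitch, yaw] about the fixed x, y, z axes, in that order (R = Rz(yaw) Ry(pitch) Rx(roll)).
In Python, from cell import env gives the robot as it stands.
- The arm moves only by the tool drive_tool, never from a script. Its argument "commands" is a list of rows, each a list of 7 numbers: the shift along the tool's x, y, z in cm, then the turn, a rotation vector about the tool's x, y, z in degrees, then the opening, from 0 (shut) to 1 (fully open). In form: [[tx, ty, tz, rx, ry, rz, hand], ...]. A call has 1 to 20 rows; each row shifts and turns the commanded pose from where the row before left it, along the tool's axes as they then stand; what a row does not reach is not made up. A row lasts 1/12 s, in which the tool goes at most 41.7 mm and 7.16 degrees, less where a joint would pass 70% of its speed; a pose out of reach is approached as far as the arm can. A call is refused whole if a number of a shift passes 4.17 or a number of a turn 7.16, either way. A call with a gripper value outside its range is refused whole. The fingers move at their own pace and stop on an object; "force" is the grip in N (left out, the last holds). Time passes only in rows, so rows that do not move let the fingers close. It gives the time, the measured TCP pose, the force and the opening at its end, in the units of the state.
- env.get_obs(): the state, without advancing time (a new reading comes with each control period).
- env.read_camera(name): name is "side" or "top"; returns a dict with "img" (420x560x3 uint8, blue, green, red), "mtx" (3x3 intrinsics, pixels), "k1" (the pictures are not rectified: a ray, as slopes to the right and down, at radius r is drawn at 1 + k1 r^2 times it, then the intrinsics apply), "pose" (4x4, takes a point from camera to world coordinates). Camera axes: x right, y down, z forward; pixel columns grow to the right and rows downward; lengths in m; the calibration is good to about 2 mm. A picture is of the moment at which its call begins. There is no depth.
- env.sign_off(): hands the job in, once; it reports no verdict.
The state is a dict: "time_s": time; "qpos": joint angles; "joint_velocities": joint speeds; "effort": joint torques, N m; "tool_pos": TCP position; "tool_rot": TCP orientation; "force": force on the tool from outside, world axes, zero at the start; "wrist_torque": the same for the moment, N m; "grip_width": finger opening in m.
Only numpy, scipy, OpenCV 4.12 (cv2) and the standard library are available. Lean on these libraries where they do the work, as an engineer would, in place of code of your own. Each camera call takes 0.05 s, during which the arm holds its last target.

## Working session

There is one attempt and no reset: what is moved stays moved. The work goes in short steps, Python scripts to look and compute and a tool call to move; the robot and the scene stay as the last step left them, time stands still between calls to the robot, and variables do not carry over. Pictures are saved under pics/ and viewed, and the job is handed in when it is done.

Besides the shell and the picture viewer there is one more tool, called as name(argument=value, ...), one argument or row to a line, values as JSON. drive_tool: Moves the arm, as the interface text tells. Its arguments: {"type":"object","properties":{"commands":{"type":"array"},"force":{"type":"number"}},"required":["commands"]}

```bash
ls; mkdir -p pics; python3 - <<'E'
from cell import env
import cv2
o=env.get_obs();print(o)
for n in("side","top"):
    c=env.read_camera(n);cv2.imwrite(f"pics/{n}0.png",c["img"]);print(n,c["mtx"],c["k1"],c["pose"])
E
```

```text
pics
{'time_s': 0.0, 'qpos': array([72.65620165, 18.43939555, -4.01539048, 83.17606618,  1.29390261,
       78.54091506, -3.26097937]), 'joint_velocities': array([ 0.04634001, -0.01205679,  0.01337306, -0.06293163,  0.0782496 ,
       -0.02786874, -0.11256045]), 'effort': array([-3.18108723e-04, -4.91297114e+01, -4.03797431e-01, -3.12529957e+01,
       -6.36247918e-02,  4.38232231e-02,  1.84927485e-04]), 'tool_pos': array([ 0.20232445, -0.61725656,  0.29114736]), 'tool_rot': array([-1.79888807e+02,  4.79988060e-03,  1.81522462e+01]), 'force': array([ 0.34353506,  0.30183112, -0.30298659]), 'wrist_torque': array([0.01180829, 0.03010105, 0.0492175 ]), 'grip_width': 0.08693296329887393}
side [[525.74506329   0.         268.19978441]
 [  0.         525.74506329 222.31086531]
 [  0.           0.           1.        ]] -0.17008064966424982 [[-0.80893439 -0.37771898  0.45050364  0.01539812]
 [-0.58745264  0.48948456 -0.64444104  0.79035838]
 [ 0.02290303 -0.78596008 -0.6178529   0.8409172 ]
 [ 0.          0.          0.          1.        ]]
top [[436.3161339    0.         276.12120823]
 [  0.         436.3161339  214.089822  ]
 [  0.           0.           1.        ]] -0.07874537697840918 [[ 0.02226718 -0.99606382  0.08579654  0.50944744]
 [-0.99958406 -0.02060814  0.02017445  0.00102477]
 [-0.01832693 -0.08621008 -0.9961084   0.89821008]
 [ 0.          0.          0.          1.        ]]
```

View pics/side0.png

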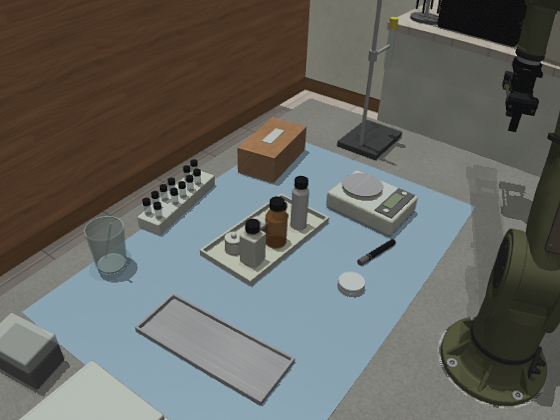

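View pics/top0.png

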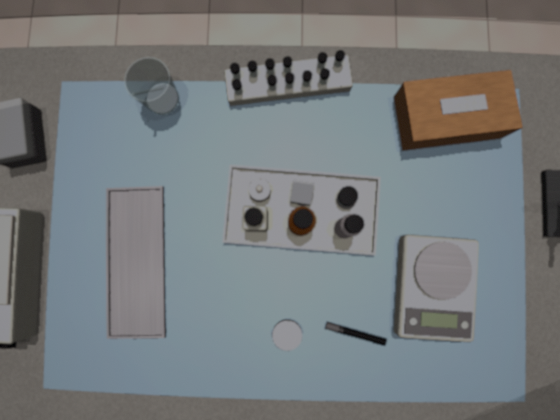

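The side view shows the rack at about (265,235), the tray at (215,345) and the balance at (370,195). In the top view, the pot is at (259,189) behind the square bottle (254,217). The round bottle is at (302,220), the slim bottle at (352,226), the tray centre at (136,262) and the pan at (443,270). I'll enlarge these.

```bash
python3 - <<'E'
import cv2
t=cv2.imread("pics/top0.png");s=cv2.imread("pics/side0.png")
cv2.imwrite("pics/t_r.png",cv2.resize(t[160:262,215:390],None,fx=4.5,fy=4.5,interpolation=cv2.INTER_CUBIC))
cv2.imwrite("pics/t_b.png",cv2.resize(t[225:350,390:490],None,fx=4.5,fy=4.5,interpolation=cv2.INTER_CUBIC))
cv2.imwrite("pics/t_t.png",cv2.resize(t[180:345,95:175],None,fx=3.5,fy=3.5,interpolation=cv2.INTER_CUBIC))
cv2.imwrite("pics/s_r.png",cv2.resize(s[165:285,195:335],None,fx=5,fy=5,interpolation=cv2.INTER_CUBIC))
E
```

```text
(no output)
```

View pics/t_r.png

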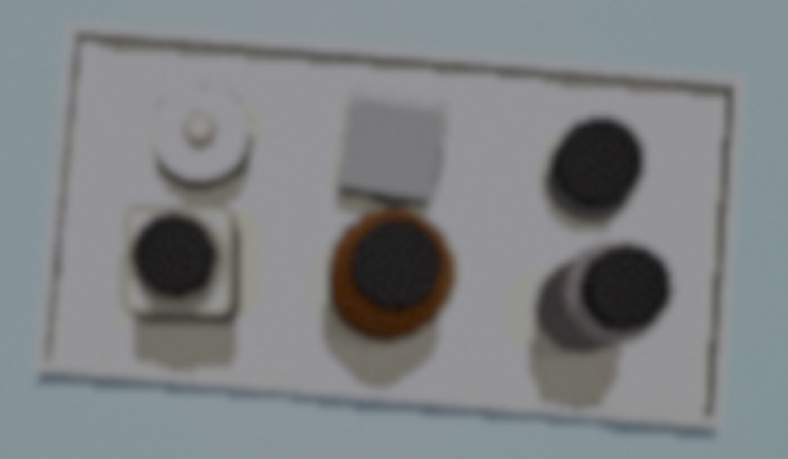

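View pics/t_b.png

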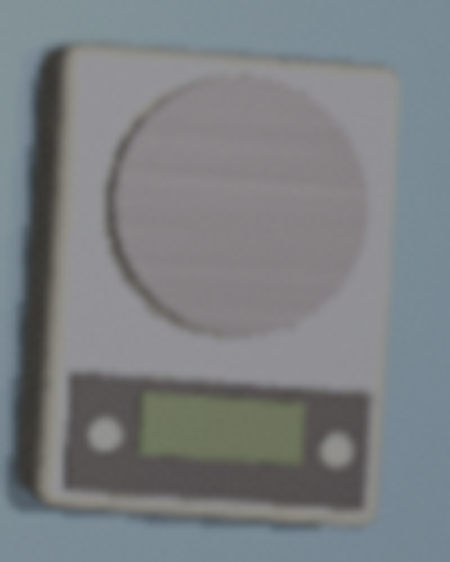

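View pics/t_t.png

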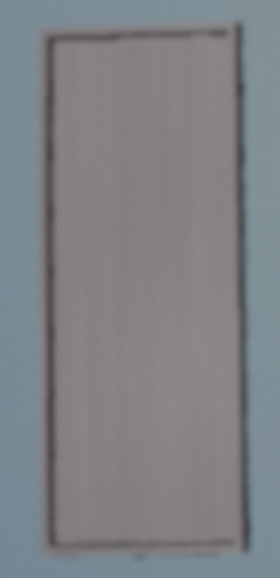

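View pics/s_r.png

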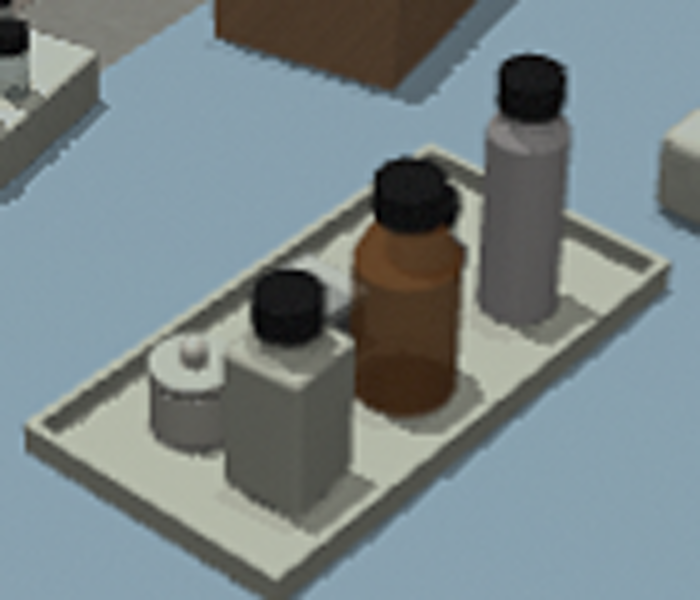

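The crops are clear. Next I fit the rack pose, object positions, tray and pan from the pixels I read off.

```bash
cat > h.py <<'E'
import numpy as np, cv2
from scipy.optimize import least_squares
CAL={"side":(np.array([[525.74506329,0,268.19978441],[0,525.74506329,222.31086531],[0,0,1]]),-0.17008064966424982,np.array([[-0.80893439,-0.37771898,0.45050364,0.01539812],[-0.58745264,0.48948456,-0.64444104,0.79035838],[0.02290303,-0.78596008,-0.6178529,0.8409172],[0,0,0,1]])),
"top":(np.array([[436.3161339,0,276.12120823],[0,436.3161339,214.089822],[0,0,1]]),-0.07874537697840918,np.array([[0.02226718,-0.99606382,0.08579654,0.50944744],[-0.99958406,-0.02060814,0.02017445,0.00102477],[-0.01832693,-0.08621008,-0.9961084,0.89821008],[0,0,0,1]]))}
def proj(cam,P):
    K,k,T=CAL[cam];W=np.linalg.inv(T)
    return cv2.projectPoints(np.asarray(P,float).reshape(-1,1,3),cv2.Rodrigues(W[:3,:3])[0],W[:3,3],K,np.array([k,0,0,0.]))[0][:,0]
def at_z(cam,px,z):
    K,k,T=CAL[cam]
    r=cv2.undistortPoints(np.asarray(px,float).reshape(-1,1,2),K,np.array([k,0,0,0.]))[:,0]
    d=np.c_[r,np.ones(len(r))]@T[:3,:3].T
    s=(z-T[2,3])/d[:,2:]
    return T[:3,3]+s*d
def crop(px,f,o): return (np.asarray(px,float)+.5)/f-.5+np.array(o)
def fitrect(cam,px,local,z,x0):
    def P(p):
        c,s=np.cos(p[2]),np.sin(p[2]);return np.c_[p[0]+c*local[:,0]-s*local[:,1],p[1]+s*local[:,0]+c*local[:,1],np.full(len(local),z)]
    r=least_squares(lambda p:(proj(cam,P(p))-px).ravel(),x0);return r.x,r.fun
E
python3 - <<'E'
from h import *
px=crop([[75,30],[740,78],[716,434],[40,378]],4.5,(215,160))
L=np.array([[.08,.155],[.08,-.155],[-.08,-.155],[-.08,.155]])
x,f=fitrect("top",px,L,.018,[.55,0,0]);print("rack",x[:2],np.degrees(x[2]),f.round(1))
s=crop([[28,428],[432,146],[670,262],[275,580]],5,(195,165))
x2,f=fitrect("side",s,L,.018,[.55,0,0]);print("rack side",x2[:2],np.degrees(x2[2]),f.round(1))
for nm,h,pt,ps in(("sq",.117,(174,252),(290,290)),("rd",.129,(397,262),(410,181)),("sl",.145,(629,286),(532,76)),("potknob",.055-.007,(200,126),(194,351)),("jar",.041,(598,160),None),("box",.035,(395,145),None)):
    a=at_z("top",crop(pt,4.5,(215,160)),h)[0]
    b=at_z("side",crop(ps,5,(195,165)),h)[0] if ps else None
    c,s_=np.cos(x[2]),np.sin(x[2]);d=a[:2]-x[:2]
    print(nm,a.round(4),None if b is None else b.round(4),"rack",np.round([c*d[0]+s_*d[1],-s_*d[0]+c*d[1]],4))
px=crop([[42,28],[242,22],[246,552],[42,552]],3.5,(95,180))
L=np.array([[.155,.06],[.155,-.06],[-.155,-.06],[-.155,.06]])
x,f=fitrect("top",px,L,.014,[.4,.3,0]);print("tray",x[:2],np.degrees(x[2]),f.round(1))
print("pan",at_z("top",crop((240,205),4.5,(390,225)),.068))
E
```

```text
rack [ 0.59390618 -0.03292237] -3.3857674258399304 [-1.9 -0.6  1.4  0.6  1.9 -0.1 -1.3 -0. ]
rack side [ 0.59323787 -0.03243747] -3.655912363472382 [-0.9 -0.4 -0.2 -0.4  0.6  0.1  0.5  0.4]
sq [0.5731 0.0579 0.117 ] [0.5701 0.0573 0.117 ] rack [-0.0261  0.0894]
rd [ 0.57   -0.0307  0.129 ] [ 0.5664 -0.0293  0.129 ] rack [-0.024   0.0008]
sl [ 0.5614 -0.1194  0.145 ] [ 0.5574 -0.1171  0.145 ] rack [-0.0274 -0.0882]
potknob [0.6343 0.053  0.048 ] [0.6307 0.0523 0.048 ] rack [0.0352 0.0882]
jar [ 0.6238 -0.122   0.041 ] None rack [ 0.0351 -0.0871]
box [ 0.6294 -0.0329  0.035 ] None rack [0.0354 0.0022]
tray [0.48269166 0.30565893] 2.738812764396169 [ 0.4 -0.5 -0.3 -0.6 -0.3  0.3  0.2  0.7]
pan [[ 0.48055774 -0.30160996  0.068     ]]
```

drive_tool(
  commands=[
    [0,0,0,0,0,6.05,1],
    [0,0,0,0,0,6.05,1],
    [0,0,0,0,0,6.05,1],
    [0,-1,0,0,0,0,1],
    [0.5,-2,0,0,0,0,1],
    [2,-3,0,0,0,0,1],
    [2.5,-3.5,0,0,0,0,1],
    [2.5,-3.5,0,0,0,0,0.9],
    [2.5,-3.5,0,0,0,0,0.85],
    [2.5,-3.5,0,0,0,0,0.85],
    [2.5,-3.5,0,0,0,0,0.85],
    [2.5,-3.5,0,0,0,0,0.85],
    [2.5,-3.5,0,0,0,0,0.85],
    [2.5,-3.5,0,0,0,0,0.85],
    [2.5,-3.5,0,0,0,0,0.85],
  ],
  force=20,
)

```text
time_s: 1.35
tool_pos: [0.446, -0.2506, 0.2921]
tool_rot: [180.0, 0.0, -0.0]
force: [0.7, -0.5, 0.8]
grip_width: 0.074
```

drive_tool(
  commands=[
    [2.5,-3,0,0,0,0,0.85],
    [2.5,-3,0,0,0,0,0.85],
    [2.5,-3,0,0,0,0,0.85],
    [2,-2,0,0,0,0,0.85],
    [1.2,-1.5,0,0,0,0,0.85],
    [0,0,2,0,0,0,0.85],
    [0,0,2,0,0,0,0.85],
    [0,0,2,0,0,0,0.85],
    [0,0,0,0,0,0,0.85],
    [0,0,0,0,0,0,0.85],
  ],
)

```text
time_s: 2.18
tool_pos: [0.5516, -0.1274, 0.2312]
tool_rot: [-180.0, 0.2, 0.0]
force: [-0.4, 0.1, -0.5]
grip_width: 0.0738
```

```bash
python3 - <<'E'
from cell import env
import cv2
print(env.get_obs()["tool_pos"])
s=env.read_camera("side")["img"];t=env.read_camera("top")["img"]
cv2.imwrite("pics/s1.png",cv2.resize(s[120:280,200:350],None,fx=3.7,fy=3.7,interpolation=cv2.INTER_CUBIC))
cv2.imwrite("pics/t1.png",cv2.resize(t[150:300,250:450],None,fx=3.5,fy=3.5,interpolation=cv2.INTER_CUBIC))
E
```

```text
[ 0.55160642 -0.12744161  0.23117488]
```

View pics/s1.png

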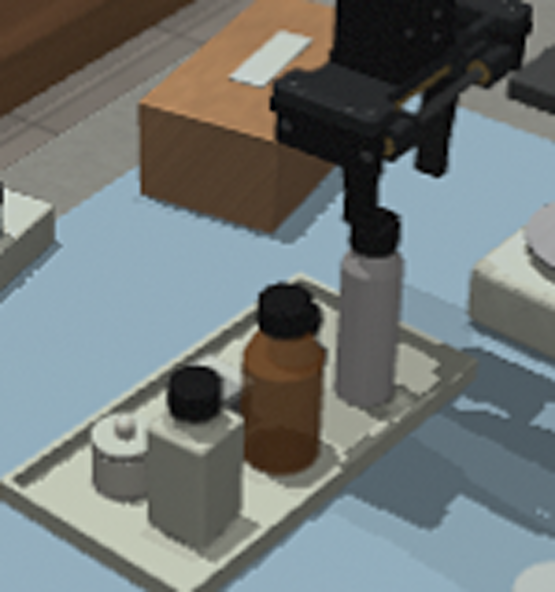

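View pics/t1.png

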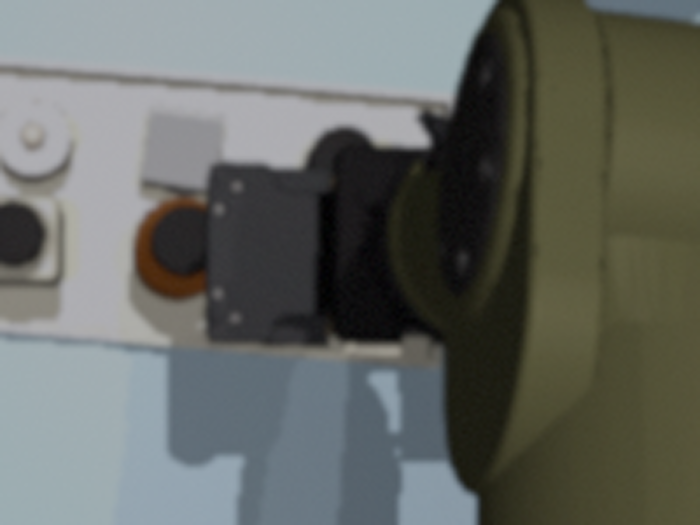

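The side view shows the fingers above the slim cap, with the left fingertip at crop (362,215) and the right one at (432,172). I compare these with their projections as a calibration check.

```bash
python3 - <<'E'
from h import *
from cell import env
import cv2
print(env.get_obs()["tool_pos"])
t=np.array([.5516,-.1274,.2312])
for s in(1,-1):
    for w in(.037,.052):
        for dx in(-.0095,.0095):
            p=proj("side",t+[dx,s*w,-.070])[0];print(s,w,dx,((p-[200,120]+.5)*3.7-.5).round())
s=cv2.imread("pics/s1.png")
cv2.imwrite("pics/s1b.png",cv2.resize(s[120:280,300:480],None,fx=4,fy=4))
E
```

```text
[ 0.55295476 -0.12768556  0.23338401]
1 0.037 -0.0095 [374. 228.]
1 0.037 0.0095 [349. 218.]
1 0.052 -0.0095 [361. 238.]
1 0.052 0.0095 [336. 228.]
-1 0.037 -0.0095 [435. 179.]
-1 0.037 0.0095 [411. 169.]
-1 0.052 -0.0095 [447. 169.]
-1 0.052 0.0095 [423. 160.]
```

View pics/s1b.png

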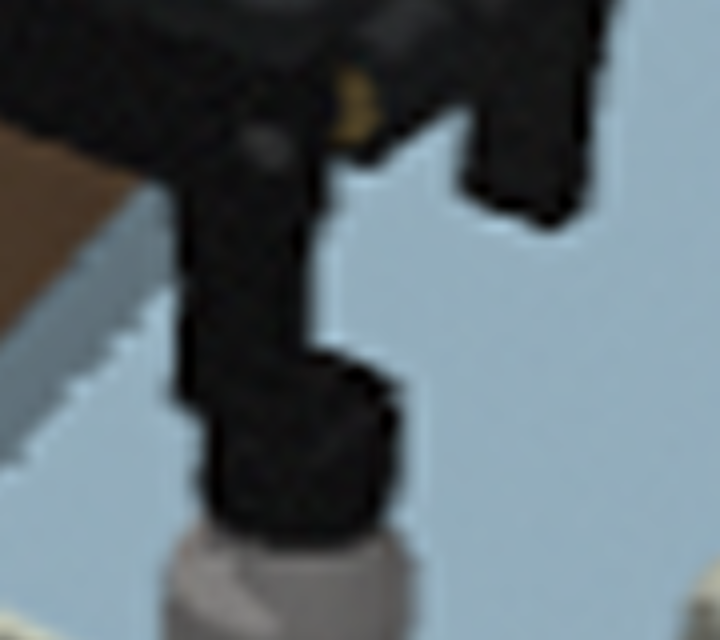

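drive_tool(
  commands=[
    [0.3,-0.5,0,0,0,0,0.85],
    [0.3,-0.5,0,0,0,0,0.85],
    [0,0,0,0,0,0,0.85],
    [0,0,0,0,0,0,0.85],
    [0,0,0,0,0,0,0.85],
  ],
)

```text
time_s: 2.7
tool_pos: [0.5586, -0.1174, 0.2325]
tool_rot: [180.0, -0.0, 0.0]
force: [-0.3, 0.2, -0.7]
grip_width: 0.074
```

```bash
python3 - <<'E'
from cell import env
o=env.get_obs();print(o["tool_pos"],o["tool_rot"],o["joint_velocities"].round(2))
E
```

```text
[ 0.5585764  -0.11739755  0.23254627] [ 1.79979635e+02 -2.24552142e-02  2.39206890e-02] [ 0.33  0.06  0.45  0.28  0.02 -0.18  0.08]
```

drive_tool(
  commands=[
    [0,0,1,0,0,0,0.85],
    [0,0,1.5,0,0,0,0.85],
    [0,0,1.5,0,0,0,0.85],
    [0,0,1.5,0,0,0,0.85],
    [0,0,1.2,0,0,0,0.85],
    [0,0,0.8,0,0,0,0.85],
    [0,0,0.5,0,0,0,0.85],
    [0,0,0.1,0,0,0,0.85],
    [0,0,0,0,0,0,0.85],
    [0,0,0,0,0,0,0.85],
    [0,0,0,0,0,0,0.85],
  ],
  force=15,
)

```text
time_s: 3.62
tool_pos: [0.559, -0.1176, 0.1521]
tool_rot: [180.0, -0.1, 0.0]
force: [-0.0, -0.3, 0.6]
grip_width: 0.0742
```

drive_tool(
  commands=[
    [0,0,0,0,0,0,0.6],
    [0,0,0,0,0,0,0.5],
    [0,0,0,0,0,0,0.45],
    [0,0,0,0,0,0,0.4],
    [0,0,0,0,0,0,0.35],
    [0,0,0,0,0,0,0.3],
    [0,0,0,0,0,0,0.3],
    [0,0,0,0,0,0,0.3],
    [0,0,0,0,0,0,0.3],
  ],
  force=15,
)

```text
time_s: 4.37
tool_pos: [0.5584, -0.1177, 0.1513]
tool_rot: [180.0, -0.0, -0.0]
force: [-0.4, -0.5, -0.6]
grip_width: 0.0417
```

drive_tool(
  commands=[
    [0,0,-0.5,0,0,0,0.3],
    [0,0,-1,0,0,0,0.3],
    [0,0,-2,0,0,0,0.3],
    [0,0,-2.5,0,0,0,0.3],
    [0,0,-2.5,0,0,0,0.3],
    [0,0,-2.5,0,0,0,0.3],
    [0,0,-2.5,0,0,0,0.3],
    [0,0,-2,0,0,0,0.3],
    [0,0,-1,0,0,0,0.3],
    [0,0,-0.5,0,0,0,0.3],
    [0,0,0,0,0,0,0.3],
    [0,0,0,0,0,0,0.3],
  ],
)

```text
time_s: 5.37
tool_pos: [0.558, -0.1175, 0.3202]
tool_rot: [-180.0, 0.1, 0.0]
force: [0.0, 0.5, -1.2]
grip_width: 0.0418
```

drive_tool(
  commands=[
    [-0.2,-0.5,0,0,0,0,0.3],
    [-0.4,-1,0,0,0,0,0.3],
    [-0.6,-1.5,0,0,0,0,0.3],
    [-0.8,-2,0,0,0,0,0.3],
    [-1,-2.5,0,0,0,0,0.3],
    [-1.2,-3,0,0,0,0,0.3],
    [-1.2,-3,0,0,0,0,0.3],
    [-1.2,-3,0,0,0,0,0.3],
    [-1.2,-3,0,0,0,0,0.3],
    [-1.2,-3,0,0,0,0,0.3],
    [-1.2,-3,0,0,0,0,0.3],
    [-1.2,-3,0,0,0,0,0.3],
    [-1.2,-3,0,0,0,0,0.3],
    [-1.2,-3,0,0,0,0,0.3],
    [-1,-2.5,0,0,0,0,0.3],
    [-0.8,-2,0,0,0,0,0.3],
    [-0.6,-1.5,0,0,0,0,0.3],
    [-0.4,-1,0,0,0,0,0.3],
    [-0.2,-0.5,0,0,0,0,0.3],
    [0,0,0,0,0,0,0.3],
  ],
)

```text
time_s: 7.03
tool_pos: [0.3883, 0.3043, 0.3209]
tool_rot: [180.0, 0.0, 0.2]
force: [-0.8, 0.6, -1.1]
grip_width: 0.0421
```

drive_tool(
  commands=[
    [0,0,0.5,0,0,0,0.3],
    [0,0,1.5,0,0,0,0.3],
    [0,0,2.5,0,0,0,0.3],
    [0,0,2.5,0,0,0,0.3],
    [0,0,2.5,0,0,0,0.3],
    [0,0,2.5,0,0,0,0.3],
    [0,0,2,0,0,0,0.3],
    [0,0,1.2,0,0,0,0.3],
    [0,0,0.6,0,0,0,0.3],
    [0,0,0.4,0,0,0,0.3],
    [0,0,0.3,0,0,0,0.3],
    [0,0,0.2,0,0,0,0.3],
    [0,0,0,0,0,0,0.3],
    [0,0,0,0,0,0,0.3],
    [0,0,0,0,0,0,0.3],
  ],
)

```text
time_s: 8.28
tool_pos: [0.3907, 0.3027, 0.1548]
tool_rot: [-180.0, -0.1, 0.0]
force: [0.4, -0.6, -1.5]
grip_width: 0.0415
```

```bash
python3 - <<'E'
from cell import env
import cv2
o=env.get_obs();print(o["tool_pos"],o["force"])
s=env.read_camera("side")["img"]
cv2.imwrite("pics/s2.png",cv2.resize(s[200:400,130:310],None,fx=3,fy=3,interpolation=cv2.INTER_CUBIC))
E
```

```text
[0.39074576 0.30271639 0.15482906] [ 0.41677599 -0.64833605 -1.49258542]
```

View pics/s2.png

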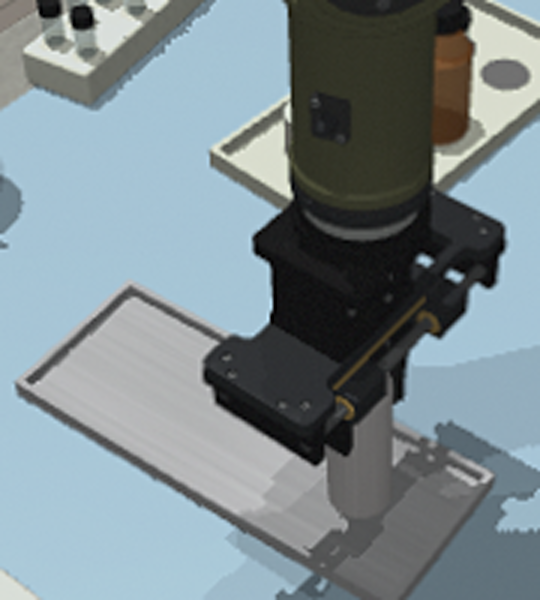

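The slim bottle is at crop (360,500) on the tray, still about 3 mm above the floor.

drive_tool(
  commands=[
    [0,0,0.1,0,0,0,0.3],
    [0,0,0.1,0,0,0,0.3],
    [0,0,0.1,0,0,0,0.3],
    [0,0,0,0,0,0,0.3],
    [0,0,0,0,0,0,0.3],
    [0,0,0,0,0,0,0.3],
  ],
)

```text
time_s: 8.83
tool_pos: [0.3905, 0.3025, 0.1512]
tool_rot: [180.0, -0.0, -0.0]
force: [0.9, -0.1, 0.3]
grip_width: 0.0419
```

drive_tool(
  commands=[
    [0,0,0,0,0,0,0.55],
    [0,0,0,0,0,0,0.65],
    [0,0,0,0,0,0,0.75],
    [0,0,0,0,0,0,0.85],
    [0,0,0,0,0,0,0.85],
    [0,0,0,0,0,0,0.85],
    [0,0,-0.5,0,0,0,0.85],
    [0,0,-1,0,0,0,0.85],
    [0,0,-2,0,0,0,0.85],
    [0,0,-2,0,0,0,0.85],
    [0,0,-2,0,0,0,0.85],
    [0,0,-2,0,0,0,0.85],
    [0,0,-1,0,0,0,0.85],
    [0,0,-0.5,0,0,0,0.85],
  ],
)

```text
time_s: 10.0
tool_pos: [0.391, 0.3032, 0.2635]
tool_rot: [-179.9, -0.2, 0.0]
force: [0.2, -0.9, -0.2]
grip_width: 0.0744
```

drive_tool(
  commands=[
    [0.5,1,0,0,0,0,0.85],
    [1,2,0,0,0,0,0.85],
    [1.5,2.8,0,0,0,0,0.85],
    [1.5,2.8,0,0,0,0,0.85],
    [1.5,2.8,0,0,0,0,0.85],
    [1.5,2.8,0,0,0,0,0.85],
    [1.5,2.8,0,0,0,0,0.85],
    [1.5,2.8,0,0,0,0,0.85],
    [1.5,2.8,0,0,0,0,0.85],
    [1.5,2.8,0,0,0,0,0.85],
    [1.5,2.8,0,0,0,0,0.85],
    [1,2,0,0,0,0,0.85],
    [0.7,1.5,0,0,0,0,0.85],
    [0.5,1,0,0,0,0,0.85],
    [0,0.5,0,0,0,0,0.85],
    [0,0,0,0,0,0,0.85],
    [0,0,0,0,0,0,0.85],
    [0,0,0,0,0,0,0.85],
  ],
)

```text
time_s: 11.5
tool_pos: [0.562, -0.0277, 0.2614]
tool_rot: [-180.0, 0.0, 0.1]
force: [-0.1, 0.4, -0.1]
grip_width: 0.0739
```

```bash
python3 - <<'E'
from cell import env
import cv2
o=env.get_obs();print(o["tool_pos"],o["force"])
s=env.read_camera("side")["img"]
cv2.imwrite("pics/s3.png",cv2.resize(s[100:400,130:390],None,fx=2,fy=2,interpolation=cv2.INTER_CUBIC))
E
```

```text
[ 0.56200387 -0.02766986  0.26138309] [-0.10105144  0.39839813 -0.11178834]
```

View pics/s3.png

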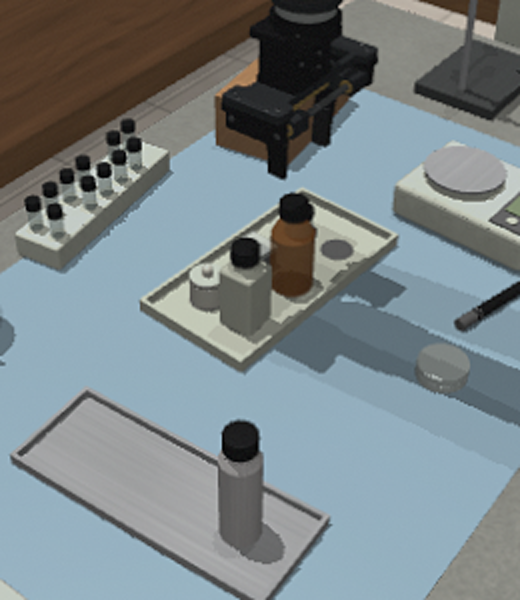

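The slim bottle stands on the tray at crop (240,490). The gripper hangs over the round bottle at (295,210).

drive_tool(
  commands=[
    [0.5,0.2,0,0,0,0,0.9],
    [0,0,1,0,0,0,0.9],
    [0,0,2,0,0,0,0.9],
    [0,0,2,0,0,0,0.9],
    [0,0,2,0,0,0,0.9],
    [0,0,2,0,0,0,0.9],
    [0,0,1.5,0,0,0,0.9],
    [0,0,1,0,0,0,0.9],
    [0,0,0.5,0,0,0,0.9],
    [0,0,0.3,0,0,0,0.9],
    [0,0,0.2,0,0,0,0.9],
    [0,0,0,0,0,0,0.9],
    [0,0,0,0,0,0,0.9],
    [0,0,0,0,0,0,0.9],
  ],
  force=20,
)

```text
time_s: 12.72
tool_pos: [0.5679, -0.0315, 0.137]
tool_rot: [180.0, -0.1, -0.0]
force: [0.2, -0.4, 0.6]
grip_width: 0.0782
```

drive_tool(
  commands=[
    [0,-0.2,0.2,0,0,0,0.9],
    [0,0,0.1,0,0,0,0.9],
    [0,0,0,0,0,0,0.8],
    [0,0,0,0,0,0,0.7],
    [0,0,0,0,0,0,0.65],
    [0,0,0,0,0,0,0.6],
    [0,0,0,0,0,0,0.55],
    [0,0,0,0,0,0,0.45],
    [0,0,0,0,0,0,0.45],
    [0,0,0,0,0,0,0.45],
    [0,0,0,0,0,0,0.45],
  ],
)

```text
time_s: 13.63
tool_pos: [0.5675, -0.0297, 0.1333]
tool_rot: [180.0, -0.0, -0.0]
force: [0.1, -1.5, 0.5]
grip_width: 0.0531
```

```bash
python3 - <<'E'
from cell import env
import cv2
o=env.get_obs();print(o["tool_pos"],o["force"])
s=env.read_camera("side")["img"]
cv2.imwrite("pics/s4.png",cv2.resize(s[140:290,180:350],None,fx=4,fy=4,interpolation=cv2.INTER_CUBIC))
E
```

```text
[ 0.56746732 -0.02971079  0.13328886] [ 0.13767142 -1.4936075   0.50824518]
```

View pics/s4.png

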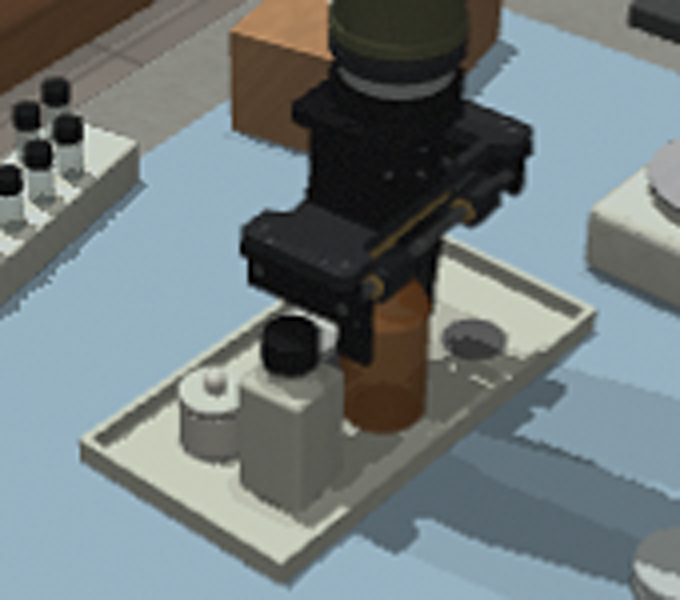

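drive_tool(
  commands=[
    [0,0,-0.3,0,0,0,0.45],
    [0,0,-1,0,0,0,0.45],
    [0,0,-2,0,0,0,0.45],
    [0,0,-2.5,0,0,0,0.45],
    [0,0,-2.5,0,0,0,0.45],
    [0,0,-2.5,0,0,0,0.45],
    [0,0,-2.5,0,0,0,0.45],
    [0,0,-1.7,0,0,0,0.45],
    [0,0,-1,0,0,0,0.45],
    [0,0,0,0,0,0,0.45],
  ],
)

```text
time_s: 14.52
tool_pos: [0.5684, -0.0291, 0.2961]
tool_rot: [180.0, -0.3, 0.0]
force: [1.1, -0.3, -1.6]
grip_width: 0.0533
```

drive_tool(
  commands=[
    [-0.2,-0.8,0,0,0,0,0.45],
    [-0.4,-1.6,0,0,0,0,0.45],
    [-0.6,-2.3,0,0,0,0,0.45],
    [-0.7,-2.8,0,0,0,0,0.45],
    [-0.7,-2.8,0,0,0,0,0.45],
    [-0.7,-2.8,0,0,0,0,0.45],
    [-0.7,-2.8,0,0,0,0,0.45],
    [-0.7,-2.8,0,0,0,0,0.45],
    [-0.7,-2.8,0,0,0,0,0.45],
    [-0.7,-2.8,0,0,0,0,0.45],
    [-0.7,-2.8,0,0,0,0,0.45],
    [-0.7,-2.5,0,0,0,0,0.45],
    [-0.5,-2,0,0,0,0,0.45],
    [-0.3,-1.2,0,0,0,0,0.45],
    [-0.1,-0.6,0,0,0,0,0.45],
    [0,0,0,0,0,0,0.45],
    [0,0,0,0,0,0,0.45],
  ],
)

```text
time_s: 15.93
tool_pos: [0.4831, 0.3038, 0.2921]
tool_rot: [179.9, 0.1, 0.0]
force: [0.3, 0.5, -2.8]
grip_width: 0.053
```

Lower by 15.9 cm to 0.1335.

drive_tool(
  commands=[
    [0,0,0.5,0,0,0,0.45],
    [0,0,1.5,0,0,0,0.45],
    [0,0,2.5,0,0,0,0.45],
    [0,0,2.5,0,0,0,0.45],
    [0,0,2.5,0,0,0,0.45],
    [0,0,2.5,0,0,0,0.45],
    [0,0,1.5,0,0,0,0.45],
    [0,0,1,0,0,0,0.45],
    [0,0,0.5,0,0,0,0.45],
    [0,0,0.3,0,0,0,0.45],
    [0,0,0.2,0,0,0,0.45],
    [0,0,0.1,0,0,0,0.45],
    [0,0,0,0,0,0,0.45],
    [0,0,0,0,0,0,0.45],
    [0,0,0,0,0,0,0.45],
  ],
)

```text
time_s: 17.18
tool_pos: [0.4837, 0.3047, 0.1378]
tool_rot: [-180.0, -0.1, 0.0]
force: [-0.4, -0.2, -2.1]
grip_width: 0.0533
```

drive_tool(
  commands=[
    [0,0,0.1,0,0,0,0.45],
    [0,0,0.1,0,0,0,0.45],
    [0,0,0.1,0,0,0,0.45],
    [0,0,0,0,0,0,0.45],
    [0,0,0,0,0,0,0.45],
    [0,0,0,0,0,0,0.45],
  ],
)

```text
time_s: 17.68
tool_pos: [0.4834, 0.3045, 0.1342]
tool_rot: [180.0, 0.0, 0.0]
force: [0.1, -0.7, -1.2]
grip_width: 0.0531
```

drive_tool(
  commands=[
    [0,0,0.1,0,0,0,0.45],
    [0,0,0,0,0,0,0.45],
    [0,0,0,0,0,0,0.45],
  ],
)

```text
time_s: 17.93
tool_pos: [0.4835, 0.3046, 0.1333]
tool_rot: [-180.0, -0.0, 0.0]
force: [1.0, -0.4, -1.7]
grip_width: 0.0532
```

drive_tool(
  commands=[
    [0,0,0.1,0,0,0,0.45],
    [0,0,0,0,0,0,0.45],
    [0,0,0,0,0,0,0.65],
    [0,0,0,0,0,0,0.75],
    [0,0,0,0,0,0,0.85],
    [0,0,0,0,0,0,0.9],
    [0,0,0,0,0,0,0.9],
    [0,0,0,0,0,0,0.9],
    [0,0,-0.5,0,0,0,0.9],
    [0,0,-1,0,0,0,0.9],
    [0,0,-2,0,0,0,0.9],
    [0,0,-2.5,0,0,0,0.9],
    [0,0,-2,0,0,0,0.9],
    [0,0,-1.5,0,0,0,0.9],
    [0,0,-0.5,0,0,0,0.9],
  ],
)

```text
time_s: 19.18
tool_pos: [0.4844, 0.3056, 0.236]
tool_rot: [-179.9, -0.3, 0.0]
force: [0.9, 0.4, 0.0]
grip_width: 0.0781
```

drive_tool(
  commands=[
    [0.3,0.8,0,0,0,0,0.9],
    [0.5,1.5,0,0,0,0,0.9],
    [0.8,2.2,0,0,0,0,0.9],
    [0.9,2.6,0,0,0,0,0.9],
    [0.9,2.6,0,0,0,0,0.9],
    [0.9,2.6,0,0,0,0,0.9],
    [0.9,2.6,0,0,0,0,0.9],
    [0.9,2.6,0,0,0,0,0.9],
    [0.9,2.6,0,0,0,0,0.9],
    [0.8,2,0,0,0,0,0.9],
    [0.6,1.5,0,0,0,0,0.9],
    [0.3,0.8,0,0,0,0,0.9],
    [0,0.3,0,0,0,0,0.9],
    [0,0,0,0,0,0,0.9],
    [0,0,0,0,0,0,0.9],
    [0,0,0,0,0,0,0.9],
  ],
)

```text
time_s: 20.52
tool_pos: [0.5699, 0.0591, 0.2322]
tool_rot: [-180.0, 0.0, 0.1]
force: [0.0, 0.2, 0.1]
grip_width: 0.0782
```

```bash
python3 - <<'E'
from cell import env
import cv2
o=env.get_obs();print(o["tool_pos"],o["force"])
s=env.read_camera("side")["img"]
cv2.imwrite("pics/s5.png",cv2.resize(s[100:400,130:390],None,fx=2,fy=2,interpolation=cv2.INTER_CUBIC))
E
```

```text
[0.56990966 0.05912765 0.23220046] [0.03289706 0.18976457 0.1143174 ]
```

View pics/s5.png

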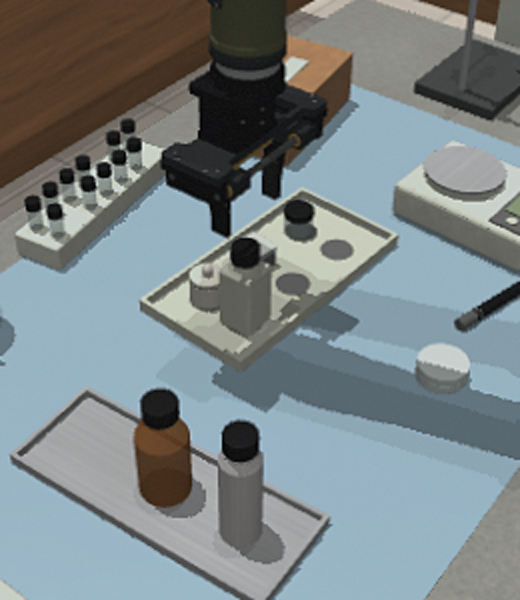

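Round and slim bottles stand upright on the tray at crop (163,450) and (240,490), and the gripper is over the square bottle.

drive_tool(
  commands=[
    [0.1,0.1,1,0,0,0,0.85],
    [0,0,2,0,0,0,0.85],
    [0,0,2,0,0,0,0.85],
    [0,0,2,0,0,0,0.85],
    [0,0,1.5,0,0,0,0.85],
    [0,0,1,0,0,0,0.85],
    [0,0,0.6,0,0,0,0.85],
    [0,0,0.3,0,0,0,0.85],
    [0,0,0.2,0,0,0,0.85],
    [0,0,0,0,0,0,0.85],
    [0,0,0,0,0,0,0.85],
    [0,0,0,0,0,0,0.85],
  ],
)

```text
time_s: 21.57
tool_pos: [0.572, 0.0565, 0.1271]
tool_rot: [180.0, -0.1, -0.0]
force: [0.2, 0.1, 0.2]
grip_width: 0.074
```

drive_tool(
  commands=[
    [0,-0.1,0.2,0,0,0,0.85],
    [0,0,0.1,0,0,0,0.8],
    [0,0,0,0,0,0,0.7],
    [0,0,0,0,0,0,0.65],
    [0,0,0,0,0,0,0.6],
    [0,0,0,0,0,0,0.55],
    [0,0,0,0,0,0,0.5],
    [0,0,0,0,0,0,0.4],
    [0,0,0,0,0,0,0.4],
    [0,0,0,0,0,0,0.4],
    [0,0,0,0,0,0,0.4],
  ],
)

```text
time_s: 22.48
tool_pos: [0.5715, 0.0578, 0.1233]
tool_rot: [-180.0, -0.0, 0.0]
force: [-0.3, 0.7, 1.1]
grip_width: 0.0457
```

drive_tool(
  commands=[
    [0,0,-0.3,0,0,0,0.4],
    [0,0,-1,0,0,0,0.4],
    [0,0,-2,0,0,0,0.4],
    [0,0,-2,0,0,0,0.4],
    [0,0,-1,0,0,0,0.4],
    [0,0,-0.5,0,0,0,0.4],
    [0,0,0,0,0,0,0.4],
  ],
)

```text
time_s: 23.07
tool_pos: [0.572, 0.0574, 0.1925]
tool_rot: [180.0, -0.1, -0.0]
force: [-0.3, -0.7, -1.6]
grip_width: 0.046
```

drive_tool(
  commands=[
    [0.1,-0.8,0,0,0,0,0.4],
    [0.1,-1.6,0,0,0,0,0.4],
    [0.1,-2.3,0,0,0,0,0.4],
    [0.1,-2.8,0,0,0,0,0.4],
    [0.1,-2.8,0,0,0,0,0.4],
    [0.1,-2.8,0,0,0,0,0.4],
    [0,-2.8,0,0,0,0,0.4],
    [0,-2.8,0,0,0,0,0.4],
    [0,-2.3,0,0,0,0,0.4],
    [0,-1.6,0,0,0,0,0.4],
    [0,-1.2,0,0,0,0,0.4],
    [0,-0.7,0,0,0,0,0.4],
    [0,0,0,0,0,0,0.4],
    [0,0,0,0,0,0,0.4],
  ],
)

```text
time_s: 24.23
tool_pos: [0.5774, 0.3018, 0.1905]
tool_rot: [179.9, 0.0, -0.0]
force: [0.6, -0.4, -0.2]
grip_width: 0.0457
```

drive_tool(
  commands=[
    [0,0,0.5,0,0,0,0.4],
    [0,0,1.5,0,0,0,0.4],
    [0,0,1.5,0,0,0,0.4],
    [0,0,1.2,0,0,0,0.4],
    [0,0,0.7,0,0,0,0.4],
    [0,0,0.5,0,0,0,0.4],
    [0,0,0.3,0,0,0,0.4],
    [0,0,0.2,0,0,0,0.4],
    [0,0,0,0,0,0,0.4],
    [0,0,0,0,0,0,0.4],
    [0,0,0,0,0,0,0.4],
  ],
)

```text
time_s: 25.15
tool_pos: [0.5777, 0.3028, 0.1278]
tool_rot: [-180.0, -0.1, 0.0]
force: [-0.5, 0.2, -1.1]
grip_width: 0.0464
```

drive_tool(
  commands=[
    [0,0,0.1,0,0,0,0.4],
    [0,0,0.1,0,0,0,0.4],
    [0,0,0.1,0,0,0,0.4],
    [0,0,0.1,0,0,0,0.4],
    [0,0,0,0,0,0,0.4],
    [0,0,0,0,0,0,0.4],
  ],
)

```text
time_s: 25.65
tool_pos: [0.5775, 0.3025, 0.1234]
tool_rot: [180.0, -0.0, 0.0]
force: [0.1, -0.5, 0.7]
grip_width: 0.046
```

drive_tool(
  commands=[
    [0,0,0,0,0,0,0.55],
    [0,0,0,0,0,0,0.65],
    [0,0,0,0,0,0,0.75],
    [0,0,0,0,0,0,0.8],
    [0,0,0,0,0,0,0.8],
    [0,0,0,0,0,0,0.8],
    [0,0,-0.5,0,0,0,0.8],
    [0,0,-1,0,0,0,0.8],
    [0,0,-2,0,0,0,0.8],
    [0,0,-2,0,0,0,0.8],
    [0,0,-2,0,0,0,0.8],
    [0,0,-1,0,0,0,0.8],
    [0,0,-0.5,0,0,0,0.8],
  ],
)

```text
time_s: 26.73
tool_pos: [0.5782, 0.3032, 0.2161]
tool_rot: [-179.9, -0.2, 0.0]
force: [-0.6, 0.3, 0.6]
grip_width: 0.0696
```

drive_tool(
  commands=[
    [0,0.8,0,0,0,0,0.8],
    [0.3,1.6,0,0,0,0,0.8],
    [0.6,2.3,0,0,0,0,0.8],
    [0.7,2.6,0,0,0,0,0.8],
    [0.7,2.6,0,0,0,0,0.8],
    [0.7,2.6,0,0,0,0,0.8],
    [0.7,2.6,0,0,0,0,0.8],
    [0.7,2.6,0,0,0,0,0.8],
    [0.6,2.6,0,0,0,0,0.8],
    [0.4,2,0,0,0,0,0.8],
    [0,1.4,0,0,0,0,0.8],
    [0,0.8,0,0,0,0,0.8],
    [0,0.4,0,0,0,0,0.8],
    [0,0,0,0,0,0,0.8],
    [0,0,0,0,0,0,0.8],
    [0,0,0,0,0,0,0.8],
  ],
)

```text
time_s: 28.07
tool_pos: [0.6311, 0.0555, 0.2133]
tool_rot: [-180.0, -0.0, 0.2]
force: [0.7, 0.1, 0.0]
grip_width: 0.0693
```

```bash
python3 - <<'E'
from cell import env
import cv2
o=env.get_obs();print(o["tool_pos"],o["force"])
s=env.read_camera("side")["img"]
cv2.imwrite("pics/s6.png",cv2.resize(s[100:400,130:390],None,fx=2,fy=2,interpolation=cv2.INTER_CUBIC))
cv2.imwrite("pics/s6b.png",cv2.resize(s[165:285,195:335],None,fx=5,fy=5,interpolation=cv2.INTER_CUBIC))
E
```

```text
[0.63105849 0.05548716 0.21333981] [0.68620699 0.05553955 0.03899523]
```

View pics/s6.png

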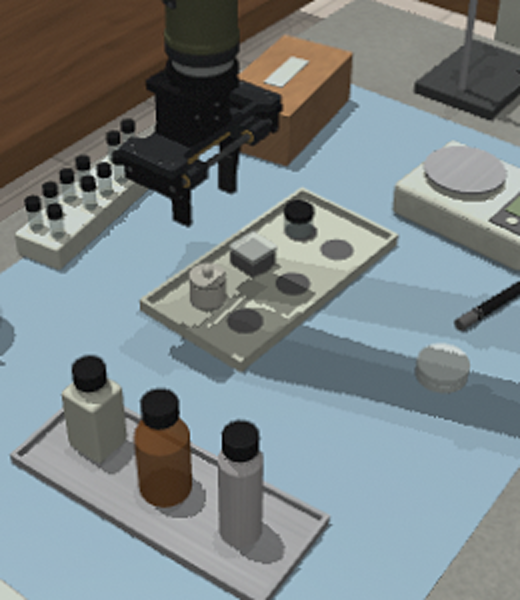

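View pics/s6b.png

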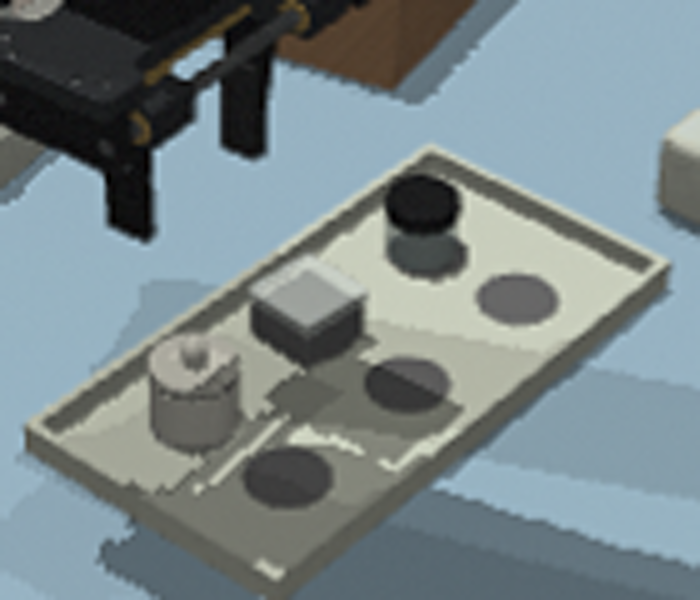

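The side view shows three upright bottles on the tray. The pot is at crop (194,395) with its knob at (194,350). The box and jar are undisturbed, and the front marks are at (288,477), (408,384) and (517,298).

drive_tool(
  commands=[
    [0.1,0.2,1,0,0,0,0.8],
    [0,0,2,0,0,0,0.8],
    [0,0,2,0,0,0,0.8],
    [0,0,2,0,0,0,0.8],
    [0,0,1.5,0,0,0,0.8],
    [0,0,1.2,0,0,0,0.8],
    [0,0,1,0,0,0,0.8],
    [0,0,0.6,0,0,0,0.8],
    [0,0,0.4,0,0,0,0.8],
    [0,0,0.2,0,0,0,0.8],
    [0,0,0.1,0,0,0,0.8],
    [0,0,0,0,0,0,0.8],
    [0,0,0,0,0,0,0.8],
  ],
  force=12,
)

```text
time_s: 29.2
tool_pos: [0.6328, 0.0516, 0.0939]
tool_rot: [180.0, -0.1, 0.0]
force: [-0.1, 0.6, -0.6]
grip_width: 0.0696
```

```bash
python3 - <<'E'
from cell import env
from h import *
for n,p in(("sq",(288,477)),("rd",(408,384)),("sl",(517,298))):print(n,at_z("side",crop(p,5,(195,165)),.005)[0])
s=env.read_camera("side")["img"]
cv2.imwrite("pics/s7.png",cv2.resize(s[165:285,195:335],None,fx=5,fy=5,interpolation=cv2.INTER_CUBIC))
E
```

```text
sq [0.57029021 0.05789583 0.005     ]
rd [ 0.56461976 -0.03204584  0.005     ]
sl [ 0.55965087 -0.12197034  0.005     ]
```

View pics/s7.png

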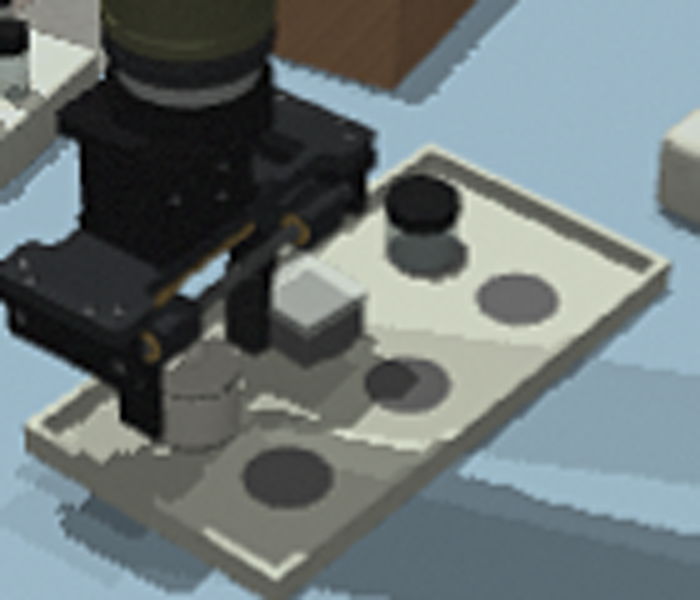

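The fingers straddle the pot, clear of the box and rim. I lower and close.

drive_tool(
  commands=[
    [0,-0.1,0.3,0,0,0,0.8],
    [0,0,0.2,0,0,0,0.8],
    [0,0,0.1,0,0,0,0.8],
    [0,0,0,0,0,0,0.7],
    [0,0,0,0,0,0,0.65],
    [0,0,0,0,0,0,0.6],
    [0,0,0,0,0,0,0.55],
    [0,0,0,0,0,0,0.5],
    [0,0,0,0,0,0,0.4],
    [0,0,0,0,0,0,0.4],
    [0,0,0,0,0,0,0.4],
    [0,0,0,0,0,0,0.4],
  ],
)

```text
time_s: 30.25
tool_pos: [0.6324, 0.0526, 0.0873]
tool_rot: [-180.0, -0.0, 0.0]
force: [-0.7, 1.3, -0.1]
grip_width: 0.044
```

```bash
python3 - <<'E'
from h import *
s=cv2.imread("pics/side0.png")
cv2.imwrite("pics/s_p.png",cv2.resize(s[160:240,320:425],None,fx=6,fy=6,interpolation=cv2.INTER_CUBIC))
for c in [(.4806,-.3016),(.479,-.300)]:
    a=np.linspace(0,2*np.pi,13)
    print(((proj("side",np.c_[c[0]+.055*np.cos(a),c[1]+.055*np.sin(a),0*a+.068])-[320,160]+.5)*6-.5).round())
E
```

```text
[[142. 102.]
 [126. 135.]
 [143. 171.]
 [190. 201.]
 [254. 216.]
 [317. 211.]
 [360. 189.]
 [373. 155.]
 [352. 120.]
 [306.  92.]
 [245.  78.]
 [185.  82.]
 [142. 102.]]
[[143. 105.]
 [127. 138.]
 [144. 174.]
 [191. 204.]
 [256. 219.]
 [318. 214.]
 [362. 192.]
 [374. 158.]
 [354. 122.]
 [307.  95.]
 [246.  81.]
 [187.  85.]
 [143. 105.]]
```

View pics/s_p.png

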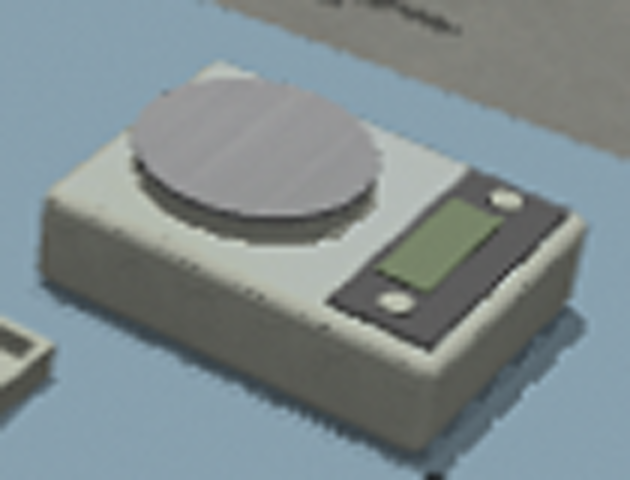

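drive_tool(
  commands=[
    [0,0,-0.3,0,0,0,0.4],
    [0,0,-1,0,0,0,0.4],
    [0,0,-2,0,0,0,0.4],
    [0,0,-2.2,0,0,0,0.4],
    [0,0,-2.2,0,0,0,0.4],
    [0,0,-2.2,0,0,0,0.4],
    [0,0,-1.8,0,0,0,0.4],
    [0,0,-1,0,0,0,0.4],
    [0,0,-0.3,0,0,0,0.4],
    [0,0,0,0,0,0,0.4],
  ],
)

```text
time_s: 31.08
tool_pos: [0.6327, 0.0525, 0.218]
tool_rot: [180.0, -0.1, -0.0]
force: [0.7, -0.1, -1.1]
grip_width: 0.0437
```

drive_tool(
  commands=[
    [-0.3,0.7,0,0,0,0,0.4],
    [-0.6,1.4,0,0,0,0,0.4],
    [-0.9,2.1,0,0,0,0,0.4],
    [-1.2,2.7,0,0,0,0,0.4],
    [-1.2,2.8,0,0,0,0,0.4],
    [-1.2,2.8,0,0,0,0,0.4],
    [-1.2,2.8,0,0,0,0,0.4],
    [-1.2,2.8,0,0,0,0,0.4],
    [-1.2,2.8,0,0,0,0,0.4],
    [-1.2,2.8,0,0,0,0,0.4],
    [-1.2,2.8,0,0,0,0,0.4],
    [-1.2,2.8,0,0,0,0,0.4],
    [-1.1,2.4,0,0,0,0,0.4],
    [-0.8,1.9,0,0,0,0,0.4],
    [-0.5,1.2,0,0,0,0,0.4],
    [-0.3,0.7,0,0,0,0,0.4],
    [0,0,0,0,0,0,0.4],
    [0,0,0,0,0,0,0.4],
    [0,0,0,0,0,0,0.4],
  ],
)

```text
time_s: 32.67
tool_pos: [0.4803, -0.3006, 0.2171]
tool_rot: [-179.9, -0.0, 0.2]
force: [-0.2, 0.6, -0.1]
grip_width: 0.044
```

drive_tool(
  commands=[
    [0,0.1,0.5,0,0,0,0.4],
    [0,0,1.5,0,0,0,0.4],
    [0,0,1.5,0,0,0,0.4],
    [0,0,1.2,0,0,0,0.4],
    [0,0,0.7,0,0,0,0.4],
    [0,0,0.5,0,0,0,0.4],
    [0,0,0.2,0,0,0,0.4],
    [0,0,0.1,0,0,0,0.4],
    [0,0,0,0,0,0,0.4],
    [0,0,0,0,0,0,0.4],
    [0,0,0,0,0,0,0.4],
    [0,0,0,0,0,0,0.4],
  ],
)

```text
time_s: 33.67
tool_pos: [0.4796, -0.3037, 0.1558]
tool_rot: [180.0, -0.0, -0.0]
force: [-0.1, 0.4, 0.4]
grip_width: 0.0434
```

```bash
python3 - <<'E'
from cell import env
import cv2
o=env.get_obs();print(o["tool_pos"],o["force"])
s=env.read_camera("side")["img"]
cv2.imwrite("pics/s8.png",cv2.resize(s[120:240,300:425],None,fx=5,fy=5,interpolation=cv2.INTER_CUBIC))
E
```

```text
[ 0.47964966 -0.30370474  0.15576447] [-0.05732758  0.35154151  0.41464991]
```

View pics/s8.png

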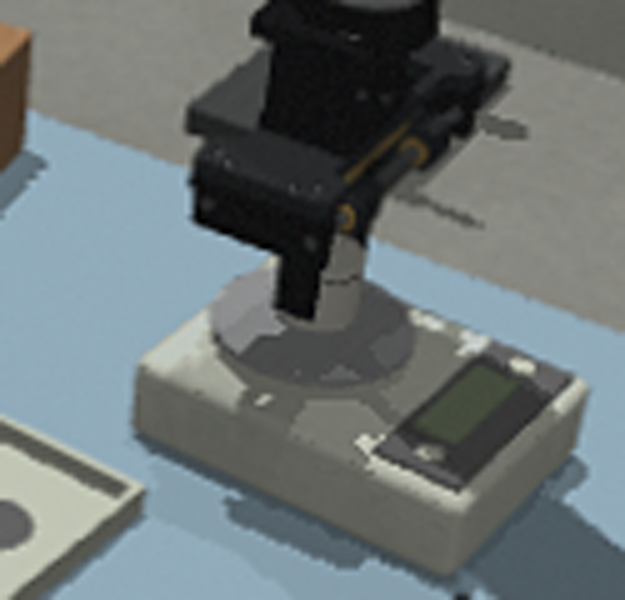

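drive_tool(
  commands=[
    [0,-0.1,0.1,0,0,0,0.4],
    [0,0,0.1,0,0,0,0.4],
    [0,0,0.1,0,0,0,0.4],
    [0,0,0.1,0,0,0,0.4],
    [0,0,0,0,0,0,0.4],
    [0,0,0,0,0,0,0.4],
    [0,0,0,0,0,0,0.4],
  ],
)

```text
time_s: 34.3
tool_pos: [0.4794, -0.3025, 0.1512]
tool_rot: [180.0, 0.0, 0.0]
force: [0.1, -0.3, -0.2]
grip_width: 0.0435
```

drive_tool(
  commands=[
    [0,0,0.05,0,0,0,0.4],
    [0,0,0.05,0,0,0,0.4],
    [0,0,0,0,0,0,0.4],
    [0,0,0,0,0,0,0.4],
    [0,0,0,0,0,0,0.4],
  ],
)

```text
time_s: 34.72
tool_pos: [0.4795, -0.3026, 0.1503]
tool_rot: [180.0, -0.0, 0.0]
force: [-0.4, -0.3, -0.7]
grip_width: 0.0438
```

drive_tool(
  commands=[
    [0,0,0.03,0,0,0,0.4],
    [0,0,0,0,0,0,0.54],
    [0,0,0,0,0,0,0.6],
    [0,0,0,0,0,0,0.7],
    [0,0,0,0,0,0,0.8],
    [0,0,0,0,0,0,0.8],
    [0,0,0,0,0,0,0.8],
    [0,0,-0.5,0,0,0,0.8],
    [0,0,-1,0,0,0,0.8],
    [0,0,-2,0,0,0,0.8],
    [0,0,-2.5,0,0,0,0.8],
    [0,0,-2,0,0,0,0.8],
    [0,0,-1,0,0,0,0.8],
    [0,0,0,0,0,0,0.8],
  ],
)

```text
time_s: 35.88
tool_pos: [0.4808, -0.3032, 0.2434]
tool_rot: [179.8, -0.3, 0.0]
force: [-0.1, -0.4, 0.1]
grip_width: 0.0698
```

drive_tool(
  commands=[
    [0,-0.8,0,0,0,0,0.8],
    [0.2,-1.6,0,0,0,0,0.8],
    [0.4,-2.4,0,0,0,0,0.8],
    [0.5,-3,0,0,0,0,0.8],
    [0.5,-3,0,0,0,0,0.8],
    [0.5,-3,0,0,0,0,0.8],
    [0.5,-3,0,0,0,0,0.8],
    [0.5,-3,0,0,0,0,0.8],
    [0.5,-3,0,0,0,0,0.8],
    [0.5,-3,0,0,0,0,0.8],
    [0.5,-3,0,0,0,0,0.8],
    [0.5,-3,0,0,0,0,0.8],
    [0.5,-3,0,0,0,0,0.8],
    [0.5,-3,0,0,0,0,0.8],
    [0.5,-3,0,0,0,0,0.8],
    [0.5,-3,0,0,0,0,0.8],
    [0.5,-3,0,0,0,0,0.8],
  ],
)

```text
time_s: 37.3
tool_pos: [0.5535, 0.1683, 0.2384]
tool_rot: [180.0, 0.2, 0.1]
force: [1.2, -0.7, -0.3]
grip_width: 0.0698
```

```bash
python3 - <<'E'
from cell import env
import cv2
o=env.get_obs();print(o["tool_pos"],o["force"])
s=env.read_camera("side")["img"];t=env.read_camera("top")["img"]
cv2.imwrite("pics/s9.png",s)
cv2.imwrite("pics/t9.png",cv2.resize(t[225:350,390:490],None,fx=4.5,fy=4.5,interpolation=cv2.INTER_CUBIC))
E
```

```text
[0.55350005 0.16832289 0.23837784] [ 1.16704449 -0.71268469 -0.34766382]
```

View pics/s9.png

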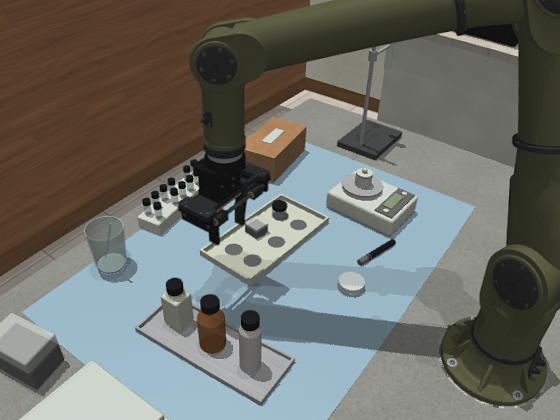

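View pics/t9.png

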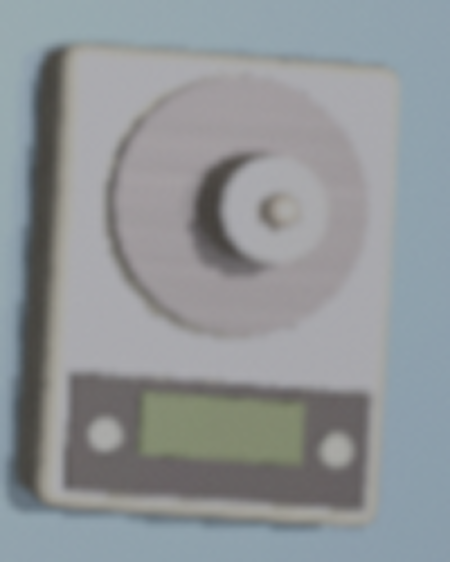

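The pot stands upright on the pan. In the top crop, its lid is at (273,211) and the knob at (279,210).

```bash
python3 - <<'E'
from h import *
print(at_z("top",crop((273,211),4.5,(390,225)),.107),at_z("top",crop((279,210),4.5,(390,225)),.113),at_z("top",crop((240,205),4.5,(390,225)),.068))
from cell import env;print(env.get_obs()["tool_pos"])
E
```

```text
[[ 0.47970894 -0.30091594  0.107     ]] [[ 0.48036774 -0.30107284  0.113     ]] [[ 0.48055774 -0.30160996  0.068     ]]
[0.55245674 0.17368938 0.23876236]
```

drive_tool(
  commands=[
    [0.3,-1,0,0,0,0,0.8],
    [0.5,-2.2,0,0,0,0,0.8],
    [0.5,-2.8,0,0,0,0,0.8],
    [0.5,-2.8,0,0,0,0,0.8],
    [0.4,-2,0,0,0,0,0.8],
    [0.3,-1.2,0,0,0,0,0.8],
    [0,-0.6,0,0,0,0,0.8],
    [0,0,0,0,0,0,0.8],
    [0,0,0,0,0,0,0.8],
    [0,0,0,0,0,0,0.8],
  ],
  force=20,
)

```text
time_s: 38.23
tool_pos: [0.5806, 0.2899, 0.2395]
tool_rot: [179.9, 0.0, -0.1]
force: [0.4, -0.0, -0.5]
grip_width: 0.0697
```

drive_tool(
  commands=[
    [-0.2,-0.6,0,0,0,0,0.8],
    [-0.1,-0.6,0,0,0,0,0.8],
    [0,0,0.5,0,0,0,0.8],
    [0,0,1.5,0,0,0,0.8],
    [0,0,2,0,0,0,0.8],
    [0,0,2,0,0,0,0.8],
    [0,0,2,0,0,0,0.8],
    [0,0,1.5,0,0,0,0.8],
    [0,0,0.8,0,0,0,0.8],
    [0,0,0.4,0,0,0,0.8],
    [0,0,0.2,0,0,0,0.8],
    [0,0,0,0,0,0,0.8],
    [0,0,0,0,0,0,0.8],
    [0,0,0,0,0,0,0.8],
  ],
)

```text
time_s: 39.4
tool_pos: [0.5779, 0.3039, 0.132]
tool_rot: [-180.0, -0.1, 0.0]
force: [-0.5, -0.7, 0.6]
grip_width: 0.0698
```

drive_tool(
  commands=[
    [0,0.1,0.3,0,0,0,0.8],
    [0,0,0.3,0,0,0,0.8],
    [0,0,0.2,0,0,0,0.8],
    [0,0,0,0,0,0,0.8],
    [0,0,0,0,0,0,0.8],
    [0,0,0,0,0,0,0.8],
    [0,0,0,0,0,0,0.8],
  ],
)

```text
time_s: 39.98
tool_pos: [0.5774, 0.3026, 0.123]
tool_rot: [-180.0, -0.0, 0.0]
force: [0.5, 0.7, 0.8]
grip_width: 0.0696
```

drive_tool(
  commands=[
    [0,0,0,0,0,0,0.7],
    [0,0,0,0,0,0,0.65],
    [0,0,0,0,0,0,0.6],
    [0,0,0,0,0,0,0.55],
    [0,0,0,0,0,0,0.5],
    [0,0,0,0,0,0,0.4],
    [0,0,0,0,0,0,0.4],
    [0,0,0,0,0,0,0.4],
    [0,0,0,0,0,0,0.4],
    [0,0,-0.3,0,0,0,0.4],
    [0,0,-1,0,0,0,0.4],
    [0,0,-2,0,0,0,0.4],
    [0,0,-2,0,0,0,0.4],
    [0,0,-1,0,0,0,0.4],
    [0,0,-0.5,0,0,0,0.4],
    [0,0,0,0,0,0,0.4],
  ],
)

```text
time_s: 41.32
tool_pos: [0.5779, 0.3027, 0.1924]
tool_rot: [-180.0, -0.1, -0.0]
force: [0.8, 0.6, -1.5]
grip_width: 0.0457
```

drive_tool(
  commands=[
    [-0.1,0.8,0,0,0,0,0.4],
    [-0.1,1.6,0,0,0,0,0.4],
    [-0.1,2.3,0,0,0,0,0.4],
    [-0.1,2.8,0,0,0,0,0.4],
    [-0.1,2.8,0,0,0,0,0.4],
    [-0.1,2.8,0,0,0,0,0.4],
    [0,2.8,0,0,0,0,0.4],
    [0,2.8,0,0,0,0,0.4],
    [0,2.3,0,0,0,0,0.4],
    [0,1.6,0,0,0,0,0.4],
    [0,1.2,0,0,0,0,0.4],
    [0,0.7,0,0,0,0,0.4],
    [0,0,0,0,0,0,0.4],
    [0,0,0,0,0,0,0.4],
    [0,0,0,0,0,0,0.4],
  ],
)

```text
time_s: 42.57
tool_pos: [0.5712, 0.0592, 0.1909]
tool_rot: [-179.9, 0.0, 0.1]
force: [0.7, 0.6, -1.2]
grip_width: 0.046
```

drive_tool(
  commands=[
    [0,0,0.5,0,0,0,0.4],
    [0,0,1.5,0,0,0,0.4],
    [0,0,1.5,0,0,0,0.4],
    [0,0,1.2,0,0,0,0.4],
    [0,0,0.7,0,0,0,0.4],
    [0,0,0.5,0,0,0,0.4],
    [0,0,0.3,0,0,0,0.4],
    [0,0,0.1,0,0,0,0.4],
    [0,0,0,0,0,0,0.4],
    [0,0,0,0,0,0,0.4],
    [0,0,0,0,0,0,0.4],
    [0,0,0,0,0,0,0.4],
  ],
)

```text
time_s: 43.57
tool_pos: [0.5717, 0.0575, 0.1284]
tool_rot: [180.0, -0.1, -0.0]
force: [-0.2, -0.1, -1.1]
grip_width: 0.046
```

drive_tool(
  commands=[
    [0,0,0.1,0,0,0,0.4],
    [0,0,0.1,0,0,0,0.4],
    [0,0,0.1,0,0,0,0.4],
    [0,0,0.1,0,0,0,0.4],
    [0,0,0.05,0,0,0,0.4],
    [0,0,0,0,0,0,0.4],
    [0,0,0,0,0,0,0.4],
    [0,0,0,0,0,0,0.4],
  ],
)

```text
time_s: 44.23
tool_pos: [0.5714, 0.0575, 0.1234]
tool_rot: [-180.0, 0.0, 0.0]
force: [-0.4, -0.3, -1.8]
grip_width: 0.0462
```

drive_tool(
  commands=[
    [0,0,0.05,0,0,0,0.4],
    [0,0,0,0,0,0,0.4],
    [0,0,0,0,0,0,0.4],
    [0,0,0,0,0,0,0.56],
    [0,0,0,0,0,0,0.65],
    [0,0,0,0,0,0,0.75],
    [0,0,0,0,0,0,0.8],
    [0,0,0,0,0,0,0.8],
    [0,0,0,0,0,0,0.8],
    [0,0,-0.5,0,0,0,0.8],
    [0,0,-1,0,0,0,0.8],
    [0,0,-2.5,0,0,0,0.8],
    [0,0,-2.5,0,0,0,0.8],
    [0,0,-2.5,0,0,0,0.85],
    [0,0,-1.5,0,0,0,0.9],
    [0,0,-0.5,0,0,0,0.9],
    [0,0,0,0,0,0,0.9],
  ],
)

```text
time_s: 45.65
tool_pos: [0.5723, 0.0577, 0.235]
tool_rot: [180.0, -0.2, 0.0]
force: [0.1, 0.5, -0.5]
grip_width: 0.0771
```

drive_tool(
  commands=[
    [-0.3,-0.8,0,0,0,0,0.9],
    [-0.5,-1.5,0,0,0,0,0.9],
    [-0.8,-2.2,0,0,0,0,0.9],
    [-0.9,-2.6,0,0,0,0,0.9],
    [-0.9,-2.6,0,0,0,0,0.9],
    [-0.9,-2.6,0,0,0,0,0.9],
    [-0.9,-2.6,0,0,0,0,0.9],
    [-0.9,-2.6,0,0,0,0,0.9],
    [-0.9,-2.6,0,0,0,0,0.9],
    [-0.8,-2,0,0,0,0,0.9],
    [-0.6,-1.5,0,0,0,0,0.9],
    [-0.3,-0.8,0,0,0,0,0.9],
    [-0.1,-0.3,0,0,0,0,0.9],
    [0,0,0,0,0,0,0.9],
    [0,0,0,0,0,0,0.9],
    [0,0,0,0,0,0,0.9],
  ],
)

```text
time_s: 46.98
tool_pos: [0.4842, 0.303, 0.2325]
tool_rot: [179.9, 0.0, -0.1]
force: [0.4, -0.7, 0.0]
grip_width: 0.0783
```

```bash
python3 - <<'E'
from cell import env
import cv2
o=env.get_obs();print(o["tool_pos"],o["force"])
s=env.read_camera("side")["img"]
cv2.imwrite("pics/s10.png",s)
E
```

```text
[0.48416365 0.30300234 0.23249826] [ 0.37416737 -0.69752367  0.02194469]
```

View pics/s10.png

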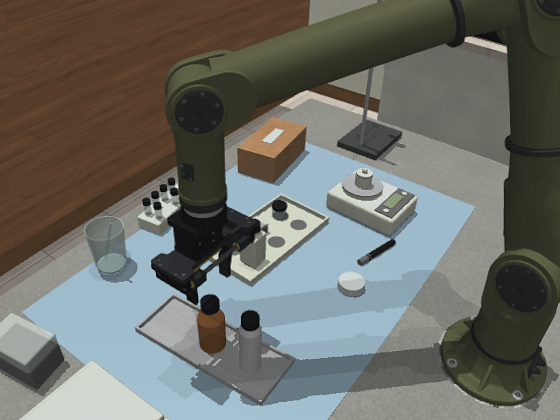

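The square bottle is upright in the rack (~(252,245)) and the pot is still on the pan (365,178). Descending on the round bottle.

drive_tool(
  commands=[
    [0,0,0.5,0,0,0,0.9],
    [0,0,1.5,0,0,0,0.9],
    [0,0,2,0,0,0,0.9],
    [0,0,2,0,0,0,0.9],
    [0,0,1.5,0,0,0,0.9],
    [0,0,1,0,0,0,0.9],
    [0,0,0.5,0,0,0,0.9],
    [0,0,0.3,0,0,0,0.9],
    [0,0,0.1,0,0,0,0.9],
    [0,0,0,0,0,0,0.9],
    [0,0,0,0,0,0,0.9],
    [0,0,0,0,0,0,0.9],
    [0,0,0,0,0,0,0.9],
  ],
)

```text
time_s: 48.12
tool_pos: [0.4837, 0.3047, 0.1395]
tool_rot: [-180.0, -0.1, 0.0]
force: [-1.0, -0.1, -0.1]
grip_width: 0.0781
```

drive_tool(
  commands=[
    [0,0,0.3,0,0,0,0.9],
    [0,0,0.2,0,0,0,0.9],
    [0,0,0.1,0,0,0,0.9],
    [0,0,0,0,0,0,0.9],
    [0,0,0,0,0,0,0.8],
    [0,0,0,0,0,0,0.75],
    [0,0,0,0,0,0,0.7],
    [0,0,0,0,0,0,0.65],
    [0,0,0,0,0,0,0.6],
    [0,0,0,0,0,0,0.5],
    [0,0,0,0,0,0,0.45],
    [0,0,0,0,0,0,0.45],
    [0,0,0,0,0,0,0.45],
  ],
)

```text
time_s: 49.2
tool_pos: [0.4835, 0.3044, 0.1329]
tool_rot: [180.0, -0.0, -0.0]
force: [0.3, -1.0, 0.6]
grip_width: 0.0531
```

drive_tool(
  commands=[
    [0,0,-0.3,0,0,0,0.45],
    [0,0,-1,0,0,0,0.45],
    [0,0,-2,0,0,0,0.45],
    [0,0,-2.5,0,0,0,0.45],
    [0,0,-2.5,0,0,0,0.45],
    [0,0,-2.5,0,0,0,0.45],
    [0,0,-2.5,0,0,0,0.45],
    [0,0,-1.7,0,0,0,0.45],
    [0,0,-1,0,0,0,0.45],
    [0,0,0,0,0,0,0.45],
    [0,0,0,0,0,0,0.45],
  ],
)

```text
time_s: 50.12
tool_pos: [0.4832, 0.3044, 0.2928]
tool_rot: [180.0, -0.0, 0.0]
force: [1.0, 0.5, -1.7]
grip_width: 0.0528
```

drive_tool(
  commands=[
    [0.2,0.8,0,0,0,0,0.45],
    [0.4,1.6,0,0,0,0,0.45],
    [0.6,2.3,0,0,0,0,0.45],
    [0.7,2.8,0,0,0,0,0.45],
    [0.7,2.8,0,0,0,0,0.45],
    [0.7,2.8,0,0,0,0,0.45],
    [0.7,2.8,0,0,0,0,0.45],
    [0.7,2.8,0,0,0,0,0.45],
    [0.7,2.8,0,0,0,0,0.45],
    [0.7,2.8,0,0,0,0,0.45],
    [0.7,2.8,0,0,0,0,0.45],
    [0.7,2.5,0,0,0,0,0.45],
    [0.5,2,0,0,0,0,0.45],
    [0.3,1.2,0,0,0,0,0.45],
    [0.1,0.6,0,0,0,0,0.45],
    [0,0,0,0,0,0,0.45],
    [0,0,0,0,0,0,0.45],
    [0,0,0,0,0,0,0.45],
  ],
)

```text
time_s: 51.62
tool_pos: [0.5671, -0.0274, 0.2929]
tool_rot: [-180.0, 0.0, 0.2]
force: [-0.6, 0.3, -1.2]
grip_width: 0.0532
```

drive_tool(
  commands=[
    [0,0,0.5,0,0,0,0.45],
    [0,0,1.5,0,0,0,0.45],
    [0,0,2.5,0,0,0,0.45],
    [0,0,2.5,0,0,0,0.45],
    [0,0,2.5,0,0,0,0.45],
    [0,0,2.5,0,0,0,0.45],
    [0,0,1.5,0,0,0,0.45],
    [0,0,0.8,0,0,0,0.45],
    [0,0,0.4,0,0,0,0.45],
    [0,0,0.2,0,0,0,0.45],
    [0,0,0,0,0,0,0.45],
    [0,0,0,0,0,0,0.45],
    [0,0,0,0,0,0,0.45],
    [0,0,0,0,0,0,0.45],
  ],
)

```text
time_s: 52.78
tool_pos: [0.5679, -0.0296, 0.1448]
tool_rot: [180.0, -0.1, -0.0]
force: [0.2, 0.3, -1.6]
grip_width: 0.0534
```

drive_tool(
  commands=[
    [0,0,0.4,0,0,0,0.45],
    [0,0,0.3,0,0,0,0.45],
    [0,0,0.15,0,0,0,0.45],
    [0,0,0.1,0,0,0,0.45],
    [0,0,0.1,0,0,0,0.45],
    [0,0,0,0,0,0,0.45],
    [0,0,0,0,0,0,0.45],
    [0,0,0,0,0,0,0.45],
    [0,0,0,0,0,0,0.45],
  ],
)

```text
time_s: 53.53
tool_pos: [0.5675, -0.0295, 0.1335]
tool_rot: [180.0, -0.0, 0.0]
force: [-0.2, -0.5, -1.6]
grip_width: 0.053
```

drive_tool(
  commands=[
    [0,0,0.05,0,0,0,0.45],
    [0,0,0.05,0,0,0,0.45],
    [0,0,0,0,0,0,0.45],
    [0,0,0,0,0,0,0.45],
    [0,0,0,0,0,0,0.65],
    [0,0,0,0,0,0,0.7],
    [0,0,0,0,0,0,0.8],
    [0,0,0,0,0,0,0.85],
    [0,0,0,0,0,0,0.85],
    [0,0,0,0,0,0,0.85],
    [0,0,-0.5,0,0,0,0.85],
    [0,0,-1,0,0,0,0.85],
    [0,0,-2.5,0,0,0,0.85],
    [0,0,-2.5,0,0,0,0.85],
    [0,0,-2.5,0,0,0,0.85],
    [0,0,-2,0,0,0,0.85],
    [0,0,-1.5,0,0,0,0.85],
    [0,0,-0.5,0,0,0,0.85],
    [0,0,0,0,0,0,0.85],
  ],
)

```text
time_s: 55.12
tool_pos: [0.5682, -0.0293, 0.2646]
tool_rot: [179.9, -0.2, 0.0]
force: [0.4, 0.1, -0.2]
grip_width: 0.0739
```

drive_tool(
  commands=[
    [-0.5,-1,0,0,0,0,0.85],
    [-1,-2,0,0,0,0,0.85],
    [-1.5,-2.8,0,0,0,0,0.85],
    [-1.5,-2.8,0,0,0,0,0.85],
    [-1.5,-2.8,0,0,0,0,0.85],
    [-1.5,-2.8,0,0,0,0,0.85],
    [-1.5,-2.8,0,0,0,0,0.85],
    [-1.5,-2.8,0,0,0,0,0.85],
    [-1.5,-2.8,0,0,0,0,0.85],
    [-1.5,-2.8,0,0,0,0,0.85],
    [-1.5,-2.8,0,0,0,0,0.85],
    [-1.2,-2,0,0,0,0,0.85],
    [-0.8,-1.5,0,0,0,0,0.85],
    [-0.5,-1,0,0,0,0,0.85],
    [-0.2,-0.5,0,0,0,0,0.85],
    [0,0,0,0,0,0,0.85],
    [0,0,0,0,0,0,0.85],
    [0,0,0,0,0,0,0.85],
  ],
)

```text
time_s: 56.62
tool_pos: [0.3907, 0.3014, 0.2619]
tool_rot: [180.0, 0.0, -0.1]
force: [0.4, -0.2, -0.1]
grip_width: 0.0743
```

```bash
python3 - <<'E'
from cell import env
import cv2
o=env.get_obs();print(o["tool_pos"],o["force"])
s=env.read_camera("side")["img"]
cv2.imwrite("pics/s11.png",s)
E
```

```text
[0.39071967 0.30141368 0.26186228] [ 0.41112095 -0.20172729 -0.08323352]
```

View pics/s11.png

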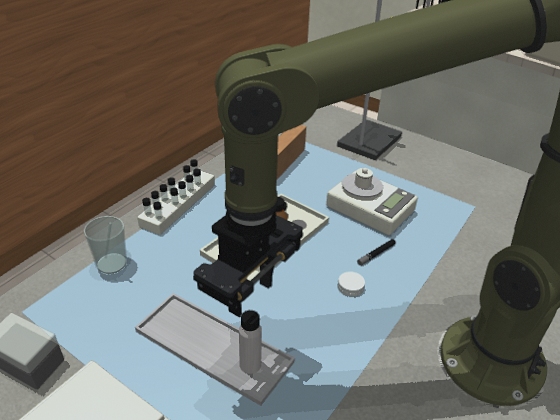

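The slim bottle is alone on the tray at (250,340), the gripper is over it and the pot is still on the pan. Descending to 0.1512.

drive_tool(
  commands=[
    [0,0,0.5,0,0,0,0.85],
    [0,0,1.5,0,0,0,0.85],
    [0,0,2.2,0,0,0,0.85],
    [0,0,2.2,0,0,0,0.85],
    [0,0,2,0,0,0,0.85],
    [0,0,1.2,0,0,0,0.85],
    [0,0,0.6,0,0,0,0.85],
    [0,0,0.2,0,0,0,0.85],
    [0,0,0,0,0,0,0.85],
    [0,0,0,0,0,0,0.85],
    [0,0,0,0,0,0,0.85],
    [0,0,0,0,0,0,0.85],
  ],
  force=15,
)

```text
time_s: 57.67
tool_pos: [0.3909, 0.3028, 0.1593]
tool_rot: [-180.0, -0.1, -0.0]
force: [1.2, -0.6, 0.5]
grip_width: 0.0739
```

drive_tool(
  commands=[
    [0,0,0.3,0,0,0,0.85],
    [0,0,0.3,0,0,0,0.85],
    [0,0,0.1,0,0,0,0.85],
    [0,0,0,0,0,0,0.85],
    [0,0,0,0,0,0,0.7],
    [0,0,0,0,0,0,0.6],
    [0,0,0,0,0,0,0.5],
    [0,0,0,0,0,0,0.45],
    [0,0,0,0,0,0,0.4],
    [0,0,0,0,0,0,0.3],
    [0,0,0,0,0,0,0.3],
    [0,0,0,0,0,0,0.3],
    [0,0,0,0,0,0,0.3],
  ],
)

```text
time_s: 58.75
tool_pos: [0.3904, 0.3024, 0.1514]
tool_rot: [180.0, -0.0, 0.0]
force: [0.2, -0.7, 0.7]
grip_width: 0.0415
```

drive_tool(
  commands=[
    [0,0,-0.5,0,0,0,0.3],
    [0,0,-1,0,0,0,0.3],
    [0,0,-2,0,0,0,0.3],
    [0,0,-2.5,0,0,0,0.3],
    [0,0,-2.5,0,0,0,0.3],
    [0,0,-2.5,0,0,0,0.3],
    [0,0,-2.5,0,0,0,0.3],
    [0,0,-2,0,0,0,0.3],
    [0,0,-1,0,0,0,0.3],
    [0,0,-0.5,0,0,0,0.3],
    [0,0,0,0,0,0,0.3],
    [0,0,0,0,0,0,0.3],
  ],
)

```text
time_s: 59.75
tool_pos: [0.3901, 0.3022, 0.3206]
tool_rot: [180.0, 0.1, 0.0]
force: [-0.4, -0.7, -2.1]
grip_width: 0.0415
```

drive_tool(
  commands=[
    [0.2,0.5,0,0,0,0,0.3],
    [0.4,1,0,0,0,0,0.3],
    [0.6,1.5,0,0,0,0,0.3],
    [0.8,2,0,0,0,0,0.3],
    [1,2.5,0,0,0,0,0.3],
    [1.2,3,0,0,0,0,0.3],
    [1.2,3,0,0,0,0,0.3],
    [1.2,3,0,0,0,0,0.3],
    [1.2,3,0,0,0,0,0.3],
    [1.2,3,0,0,0,0,0.3],
    [1.2,3,0,0,0,0,0.3],
    [1.2,3,0,0,0,0,0.3],
    [1.2,3,0,0,0,0,0.3],
    [1.2,3,0,0,0,0,0.3],
    [1,2.5,0,0,0,0,0.3],
    [0.8,2,0,0,0,0,0.3],
    [0.6,1.5,0,0,0,0,0.3],
    [0.4,1,0,0,0,0,0.3],
    [0.2,0.5,0,0,0,0,0.3],
    [0,0,0,0,0,0,0.3],
  ],
)

```text
time_s: 61.42
tool_pos: [0.5584, -0.118, 0.3208]
tool_rot: [-180.0, 0.1, -0.0]
force: [-0.0, 0.5, -2.4]
grip_width: 0.0417
```

drive_tool(
  commands=[
    [0,0,0,0,0,0,0.3],
    [0,0,0.5,0,0,0,0.3],
    [0,0,1.5,0,0,0,0.3],
    [0,0,2.5,0,0,0,0.3],
    [0,0,2.5,0,0,0,0.3],
    [0,0,2.5,0,0,0,0.3],
    [0,0,2.5,0,0,0,0.3],
    [0,0,2,0,0,0,0.3],
    [0,0,1,0,0,0,0.3],
    [0,0,0.4,0,0,0,0.3],
    [0,0,0.2,0,0,0,0.3],
    [0,0,0,0,0,0,0.3],
    [0,0,0,0,0,0,0.3],
    [0,0,0,0,0,0,0.3],
    [0,0,0,0,0,0,0.3],
  ],
)

```text
time_s: 62.67
tool_pos: [0.559, -0.1176, 0.1665]
tool_rot: [180.0, -0.1, -0.0]
force: [0.4, -0.3, -1.6]
grip_width: 0.0415
```

Remaining: 15 mm to 0.1514.

drive_tool(
  commands=[
    [0,0,0.5,0,0,0,0.3],
    [0,0,0.4,0,0,0,0.3],
    [0,0,0.2,0,0,0,0.3],
    [0,0,0.1,0,0,0,0.3],
    [0,0,0.1,0,0,0,0.3],
    [0,0,0.1,0,0,0,0.3],
    [0,0,0,0,0,0,0.3],
    [0,0,0,0,0,0,0.3],
    [0,0,0,0,0,0,0.3],
    [0,0,0,0,0,0,0.3],
  ],
)

```text
time_s: 63.5
tool_pos: [0.5585, -0.1175, 0.1515]
tool_rot: [180.0, -0.0, 0.0]
force: [-0.2, 0.1, -1.5]
grip_width: 0.0417
```

drive_tool(
  commands=[
    [0,0,0.05,0,0,0,0.3],
    [0,0,0,0,0,0,0.3],
    [0,0,0,0,0,0,0.3],
    [0,0,0,0,0,0,0.52],
    [0,0,0,0,0,0,0.6],
    [0,0,0,0,0,0,0.7],
    [0,0,0,0,0,0,0.8],
    [0,0,0,0,0,0,0.85],
    [0,0,0,0,0,0,0.85],
    [0,0,0,0,0,0,0.85],
    [0,0,-0.5,0,0,0,0.85],
    [0,0,-1,0,0,0,0.85],
    [0,0,-2.5,0,0,0,0.85],
    [0,0,-2.5,0,0,0,0.85],
    [0,0,-2.5,0,0,0,0.85],
    [0,0,-2.5,0,0,0,0.85],
    [0,0,-2,0,0,0,0.85],
    [0,0,-1,0,0,0,0.85],
    [0,0,0,0,0,0,0.85],
  ],
)

```text
time_s: 65.08
tool_pos: [0.5597, -0.1174, 0.2993]
tool_rot: [179.9, -0.3, 0.0]
force: [-0.2, 0.1, -0.1]
grip_width: 0.074
```

drive_tool(
  commands=[
    [-0.5,-1,0,0,0,0,0.85],
    [-1,-2,0,0,0,0,0.85],
    [-1,-3,0,0,0,0,0.85],
    [-1,-3,0,0,0,0,0.85],
    [-1,-3,0,0,0,0,0.85],
    [-1,-3,0,0,0,0,0.85],
    [-1,-3,0,0,0,0,0.85],
    [-1,-3,0,0,0,0,0.85],
    [-1,-3,0,0,0,0,0.85],
    [-1,-3,0,0,0,0,0.85],
    [-1,-3,0,0,0,0,0.85],
    [-1,-3,0,0,0,0,0.85],
    [-1,-3,0,0,0,0,0.85],
    [-0.5,-3,0,0,0,0,0.85],
    [0,-2,0,0,0,0,0.85],
    [0,-1,0,0,0,0,0.85],
    [0,0,0,0,0,0,0.85],
    [0,0,0,0,0,0,0.85],
  ],
)

```text
time_s: 66.58
tool_pos: [0.427, 0.3025, 0.2943]
tool_rot: [179.9, 0.2, 0.1]
force: [0.5, 0.2, 0.0]
grip_width: 0.074
```

```bash
python3 - <<'E'
from cell import env
import cv2
o=env.get_obs();print(o["tool_pos"],o["force"])
s=env.read_camera("side")["img"];t=env.read_camera("top")["img"]
cv2.imwrite("pics/s12.png",s)
cv2.imwrite("pics/t12.png",t)
cv2.imwrite("pics/t12r.png",cv2.resize(t[160:262,215:390],None,fx=4.5,fy=4.5,interpolation=cv2.INTER_CUBIC))
E
```

```text
[0.42701997 0.30248013 0.29434235] [0.54812368 0.21350818 0.04814242]
```

View pics/s12.png

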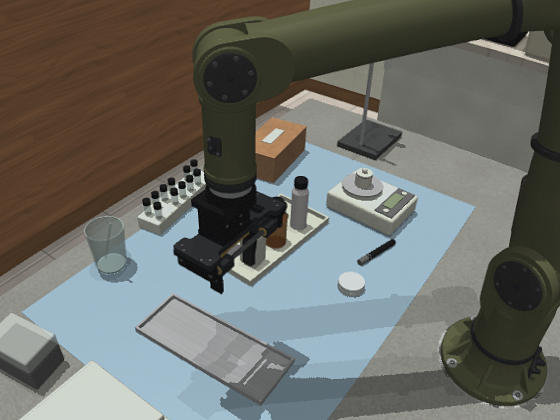

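View pics/t12r.png

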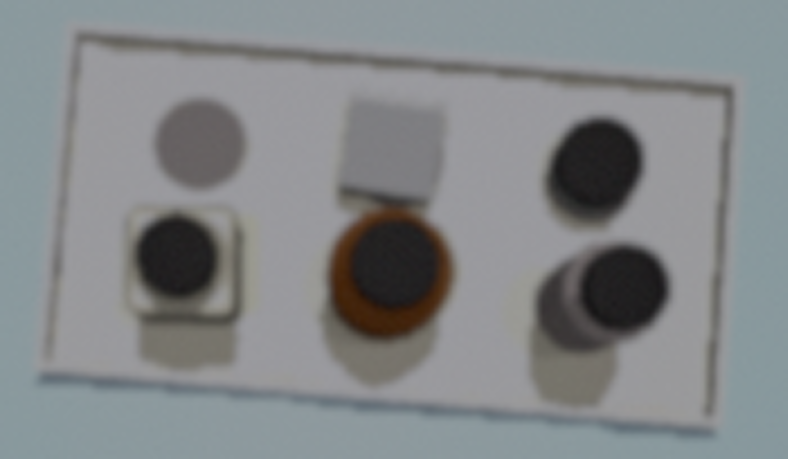

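Compared with the start, the caps are now at crop (177,254), (396,262) and (628,287), all within about 1 mm. The box (395,148) and jar (598,161) have not moved, and the pot is upright on the pan. Handing in.

```bash
python3 - <<'E'
from cell import env
print(env.sign_off())
E
```

```text
the job is handed in; nothing more can be done
None
```

The job is done and handed in at about 67 s of the 149 s allowed; the sign-off gives no verdict.

**What I did:** I set the slim, round and square bottles upright on the tray, in that order. Then I put the pot on the balance pan and let it go. Last I returned the square, round and slim bottles to the positions where I had picked them up.

**Last checks:**
- **Bottles:** in the final top view all three stand with their caps within about 1 mm of their starting positions.
- **Flat jar and box:** neither shows any movement.
- **Pot:** just after release it measured within about 1 mm of the pan centre. It was still upright there in the last side view.
- **Arm:** the gripper was open and clear of everything. No force reading at the end of a move was more than about 3 N.

**Disagreements:** the two cameras differed by 3–4 mm in x on the tall bottles. I used a value between them, checked against the fingertips seen in the side view. My first rack fit from the top view was a few mm off because I read the corners poorly, so I took no placement from it.

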